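# Load the drinks carrier with tumblers mouth-down and bottles upright

### The job

Get the drinks carrier ready to take outside: set every yellow tumbler mouth-down, white base up, seated square in its own shallow well, and stand every green bottle upright in its own deeper cell, all the way down. Load everything that is out, in any order, and leave the other things on the counter where they are.

Things in the scene. Friction and masses are not known exactly. Their poses are not given: they have to be found in the camera images.
- carrier: fixed wooden carrier, 284 mm (its x) by 168 mm (y -89 to +79 mm). Origin on the counter, z up. Row of three shallow wells at y=-45 mm, x=-94, 0, +94 (72 mm square, floor at z=8, rim at z=24 mm). Row of four deeper cells at y=+40 mm, x=-105, -35, +35, +105 (62 mm square, floor at z=8, rim at z=58 mm). Wall between the rows: y -9 to +9 mm, 58 mm high
- well0 (a point): centre of the floor of tumbler well 0 (black rubber floor, 72 mm square, 16 mm deep), axes as the carrier's
- well1 (a point): centre of the floor of tumbler well 1 (black rubber floor, 72 mm square, 16 mm deep), axes as the carrier's
- well2 (a point): centre of the floor of tumbler well 2 (black rubber floor, 72 mm square, 16 mm deep), axes as the carrier's
- cell0 (a point): centre of the floor of bottle cell 0 (cork floor, 62 mm square, 50 mm deep), axes as the carrier's
- cell1 (a point): centre of the floor of bottle cell 1 (cork floor, 62 mm square, 50 mm deep), axes as the carrier's
- cell2 (a point): centre of the floor of bottle cell 2 (cork floor, 62 mm square, 50 mm deep), axes as the carrier's
- cell3 (a point): centre of the floor of bottle cell 3 (cork floor, 62 mm square, 50 mm deep), axes as the carrier's
- tumbler1: yellow square tumbler with bevelled corners, 76 mm long, 60 x 60 mm over its flat sides (72 over corners), walls 3.5 mm, 0.12 kg; one end open (mouth), the other closed and white (base), a 16 mm white band round it. Origin on its axis at mid-length; its x axis points from base to mouth, y and z are square to its flat sides. Starts lying on a side. May be absent (None)
- tumbler2: yellow square tumbler with bevelled corners, 76 mm long, 60 x 60 mm over its flat sides (72 over corners), walls 3.5 mm, 0.12 kg; one end open (mouth), the other closed and white (base), a 16 mm white band round it. Origin on its axis at mid-length; its x axis points from base to mouth, y and z are square to its flat sides. Starts lying on a side. May be absent (None)
- tumbler3: yellow square tumbler with bevelled corners, 76 mm long, 60 x 60 mm over its flat sides (72 over corners), walls 3.5 mm, 0.12 kg; one end open (mouth), the other closed and white (base), a 16 mm white band round it. Origin on its axis at mid-length; its x axis points from base to mouth, y and z are square to its flat sides. Starts lying on a side. May be absent (None)
- bottle1: green bottle with a white cap and a pale label band, 135 mm high in all; body 56 mm diameter up to 106 mm, then a shoulder to a cap of 32 mm diameter (120 to 135 mm); 0.25 kg. Origin: centre of its underside; z up its axis. Starts standing. May be absent (None)
- bottle2: green bottle with a white cap and a pale label band, 135 mm high in all; body 56 mm diameter up to 106 mm, then a shoulder to a cap of 32 mm diameter (120 to 135 mm); 0.25 kg. Origin: centre of its underside; z up its axis. Starts standing. May be absent (None)
- bottle3: green bottle with a white cap and a pale label band, 135 mm high in all; body 56 mm diameter up to 106 mm, then a shoulder to a cap of 32 mm diameter (120 to 135 mm); 0.25 kg. Origin: centre of its underside; z up its axis. Starts standing. May be absent (None)
- bottle4: green bottle with a white cap and a pale label band, 135 mm high in all; body 56 mm diameter up to 106 mm, then a shoulder to a cap of 32 mm diameter (120 to 135 mm); 0.25 kg. Origin: centre of its underside; z up its axis. Starts standing. May be absent (None)
- mint_tin: low round red tin, 60 mm diameter, 25 mm high, loose among the bottles and tumblers; leave alone. Origin under its centre
- mug: white mug, 80 mm diameter, 90 mm high, at the far edge; leave alone. Origin under its centre
- bowl: blue bowl, 140 mm diameter, 50 mm high, on the left; leave alone. Origin under its centre
- pepper_mill: dark wooden pepper mill, 52 mm diameter, 145 mm high, at the far right; leave alone. Origin under its centre
- tin_can: food can, 74 mm diameter, 100 mm high, at the far left; leave alone. Origin under its centre
- wooden_spoon: wooden spoon 260 mm long, lying at the near left; leave alone. Origin under its middle

How it is judged:
By the outcome, as a careful person would: the job done as asked, in the order asked, and still so for the second after the job is handed in, with the robot touching nothing.
Of tumbler1, tumbler2, tumbler3 only 2 to 3 are there at a start; the rules pass over those that are not, and their reading is None.
Of bottle1, bottle2, bottle3, bottle4 only 3 to 4 are there at a start; the rules pass over those that are not, and their reading is None.
At some moment in a run one of tumbler1, tumbler2, tumbler3 may be knocked a few centimetres aside while the robot is not near it.
It also fails if it takes over 210 s, if anything falls off the work surface, if the arm or the gripper's body presses on something with over 40 N, if the wrist force passes 120 N, or if a joint passes its speed limit or range.

### The arm

A 6-joint arm with a two-finger parallel gripper is mounted at the origin on the work surface. World frame = base frame: x ahead of the robot, y to its left, z up, the work surface at z = 0. Lengths are in m, angles in rad, forces in N, time in s.
With the tool pointing down it reaches from about 0.4 to 0.825 m from the base axis. Payload 7 kg.
Tool frame: the origin (TCP) lies at the very end of the fingers, on their centre line; the grasp point (between the pads) lies 19 mm behind it; z points along the fingers, y is the line along which they close (so a half turn about z gives the same grasp; the last joint's range is limited). The gripper opens to 88 mm and grips with 3 to 60 N. Pads are 19 mm wide; open, the fingers measure 130 mm over their backs; the gripper's body (78 mm by 193 mm) begins 47 mm behind the grasp point.
Start: joints at [-0.823, 0.359, 0.012, 0, -1.224, -0.288], TCP at [0.3, -0.605, 0.227] pointing down, gripper open.
Joint ranges: [-3.07, 3.07], [-1.43, 2.12], [-1.02, 1.25], [-3.03, 1.67], [-3.05, -0], [-3.03, 3.03]. Speed limits (rad/s): [2.39, 2.39, 3.01, 3.14, 3.14, 3.14].

### API

Orientations are given as [roll, pitch, yaw] about the fixed x, y, z axes, in that order (R = Rz(yaw) Ry(pitch) Rx(roll)).
In Python, from station import * gives the robot as it stands.
- The arm moves only by the tool servo_tool, never from a script. Its argument "moves" is a list of rows, each an object of numbers: "jaw": the opening, from 0 (shut) to 1 (fully open); "dx", "dy", "dz": the shift along the world's x, y, z in m; "roll": the turn about the world's z in degrees. A call has exactly 10 rows; each row shifts and turns the commanded pose from where the row before left it; what a row does not reach is not made up. A row lasts 1/8 s, in which the tool goes at most 62.5 mm and 10.7 degrees, less where a joint would pass 70% of its speed; a pose out of reach is approached as far as the arm can. A call with a gripper value outside its range is refused whole. The fingers move at their own pace and stop on an object; "newtons" is the grip in N (left out, the last holds). Time passes only in rows, so rows that do not move let the fingers close, or fill a call up. It gives the time, the measured TCP pose, the force, the opening and the grip force at its end, in the units of the state.
- get_state(): the state, without advancing time (a new reading comes with each control period).
- grab_frame(name): name is "side" or "top" or "wrist"; returns (picture, depth): 480x640x3 uint8, red, green, blue; 480x640 float32, m along the optical axis (not along the pixel's ray), 0 where there is no reading.
- calibration(name): a dict with "intrinsics" (3x3 intrinsics, pixels), "R" (3x3) and "t" (3): a world point X has camera coordinates R X + t. Camera axes: x right, y down, z forward; pixel columns grow to the right and rows downward; lengths in m; the calibration is good to about 2 mm. A picture is of the moment at which its call begins: read the wrist's pose just before it. calibration takes no time and is no camera call; for the wrist camera it gives the pose at the moment of the call.
- job_done(): hands the job in; it is judged then, once.
The state is a dict: "t": time; "q": joint angles; "qd": joint speeds; "joint_efforts": joint torques, N m; "eef_pos": TCP position; "ee_rot": TCP orientation; "force": force on the tool from outside, world axes, zero at the start; "moment": the same for the moment, N m; "width": finger opening in m; "gripper_force": force on a finger pad.
Only numpy, scipy, OpenCV 4.12 (cv2) and the standard library are available. Lean on these libraries where they do the work, as an engineer would, in place of code of your own. Each camera call takes 0.05 s, during which the arm holds its last target. There are 200 camera calls.

## Working session

There is one attempt and no reset: what is moved stays moved. The work goes in short steps, Python scripts to look and compute and a tool call to move; the robot and the scene stay as the last step left them, time stands still between calls to the robot, and variables do not carry over. Pictures are saved under pics/ and viewed, at most 16 in all, crops included, and the job is handed in when it is done.

Besides the shell and the picture viewer there is one more tool, called in YAML: its name, and indented under it one key for each argument. servo_tool: Moves the arm, as the interface text tells. Its arguments: {"type":"object","properties":{"moves":{"type":"array","items":{"type":"object","properties":{"jaw":{"type":"number"},"dx":{"type":"number"},"dy":{"type":"number"},"dz":{"type":"number"},"roll":{"type":"number"}}}},"newtons":{"type":"number"}},"required":["moves"]}

```bash
mkdir -p pics; cat > h.py <<'E'
from station import *
import numpy as np, cv2
def snap(n,f):
    c=calibration(n); im,d=grab_frame(n); cv2.imwrite('pics/'+f+'.png',im[:,:,::-1]); np.savez('pics/'+f+'.npz',im=im,d=d,K=c['intrinsics'],R=c['R'],t=c['t']); return im,d,c
def cloud(d,c):
    K=np.array(c['intrinsics']);R=np.array(c['R']);t=np.array(c['t'])
    v,u=np.mgrid[0:480,0:640]; 
    P=np.stack([(u-K[0,2])/K[0,0]*d,(v-K[1,2])/K[1,1]*d,d],-1)
    return (P-t)@R   # R^T(P-t)
def ray(c,u,v,z):
    K=np.array(c['intrinsics']);R=np.array(c['R']);t=np.array(c['t'])
    o=-R.T@t; r=R.T@np.linalg.inv(K)@[u,v,1.]; return o+r*(z-o[2])/r[2]
E
python3 - <<'E'
from h import *
for n in ('top','side','wrist'):
    im,d,c=snap(n,n+'0'); print(n,np.round(-np.array(c['R']).T@c['t'],3),np.array(c['intrinsics'])[0,0])
print(get_state())
E
```

```text
top [0.436 0.014 1.402] 526.097730729918
side [-0.055  0.834  0.915] 558.1081702632417
wrist [ 0.241 -0.633  0.384] 370.5422546542342
{'t': 0.15, 'q': array([-8.22898423e-01,  3.59228635e-01,  1.12844191e-02, -2.31125093e-04,
       -1.22411233e+00, -2.88127189e-01]), 'qd': array([ 0.00074931, -0.00057055,  0.00242922,  0.00108977,  0.00167457,
       -0.0003005 ]), 'joint_efforts': array([-1.84198172e-03, -5.83276606e+01,  2.93291795e+01,  7.00135097e+00,
        8.75353056e-03, -1.08423662e-04]), 'eef_pos': array([ 0.29935048, -0.60458488,  0.22584466]), 'ee_rot': array([ 3.14032264e+00, -1.49784015e-04, -2.68190051e+00]), 'force': array([-0.11212324, -0.22974423,  0.68901742]), 'moment': array([ 0.04001267, -0.05404997,  0.06081889]), 'gripper_force': 0.0, 'width': 0.08762952185093603}
```

View pics/top0.png

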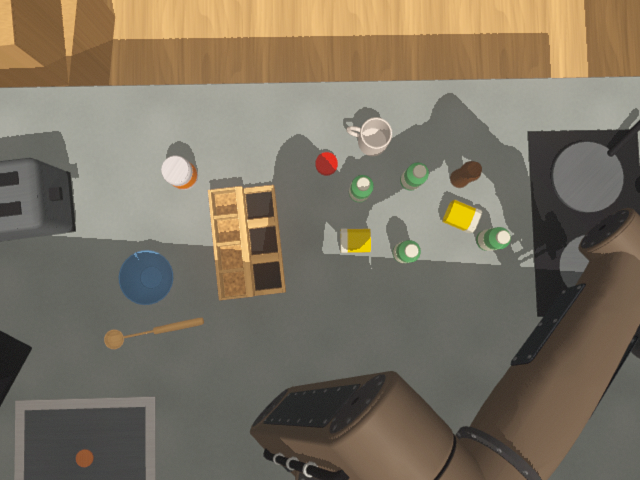

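View pics/side0.png

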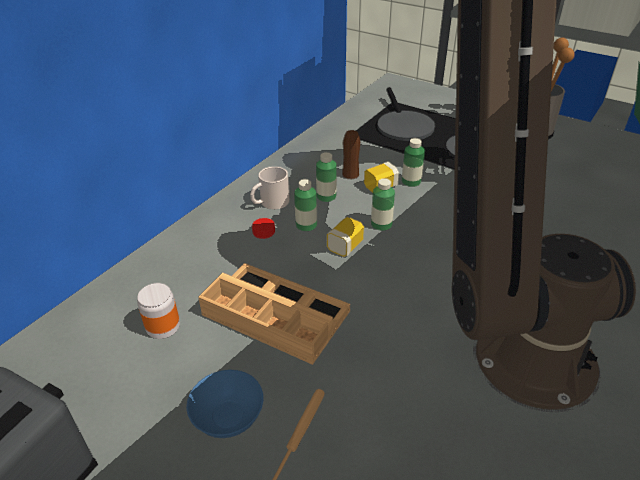

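Top view: four bottles (caps near (363,184), (419,172), (408,252), (501,239)), two tumblers ((356,241) with base to the left, (462,215) with base to the right), and the carrier at (247,242), its wells on the right. The side view agrees.

```bash
cat > meas.py <<'E'
from h import *
def load(f):
    z=np.load('pics/'+f+'.npz'); return z['im'],z['d'],dict(intrinsics=z['K'],R=z['R'],t=z['t'])
def comps(m,amin):
    n,l,s,ce=cv2.connectedComponentsWithStats(m.astype(np.uint8)); return [(l==i) for i in range(1,n) if s[i,4]>amin]
def tumblers(im,d,c,amin=100):
    P=cloud(d,c); h=cv2.cvtColor(im,cv2.COLOR_RGB2HSV); X=P
    inb=(X[...,2]>.006)&(X[...,2]<.3)&(X[...,0]>.3)&(X[...,0]<.9)&(abs(X[...,1])<.75)
    for m in comps(inb&(h[...,0]>20)&(h[...,0]<33)&(h[...,1]>180),amin):
        z=np.percentile(X[m][:,2],90)
        near=np.linalg.norm(X[...,:2]-np.median(X[m][:,:2],0),axis=-1)<.075
        t=inb&near&(X[...,2]>z-.012); t=max(comps(t,30),key=lambda a:(a&m).sum())
        wh=t&(h[...,1]<110)
        r=cv2.minAreaRect(X[t][:,:2].astype(np.float32))
        print('tumbler uv',np.argwhere(m).mean(0)[::-1].round(),'z',z.round(4),'rect',np.round(r[0],4),np.round(r[1],4),round(r[2],1),'mean',X[t][:,:2].mean(0).round(4),'white',X[wh][:,:2].mean(0).round(4),wh.sum(),'yel',X[t&m][:,:2].mean(0).round(4))
def bottles(im,d,c,amin=60):
    P=cloud(d,c); h=cv2.cvtColor(im,cv2.COLOR_RGB2HSV)
    for m in comps((h[...,0]>50)&(h[...,0]<85)&(h[...,1]>100)&(P[...,0]>.3)&(P[...,2]>.02),amin):
        c0=np.median(P[m][:,:2],0)
        near=(np.linalg.norm(P[...,:2]-c0,axis=-1)<.05)
        z=np.percentile(P[near][:,2],98); k=near&(P[...,2]>z-.005)&(h[...,1]<90)
        r=cv2.minEnclosingCircle(P[k][:,:2].astype(np.float32)) if k.sum()>3 else None
        print('bottle uv',np.argwhere(m).mean(0)[::-1].round(),'ztop',z.round(4),'cap',np.round(r[0],4) if r else None,'r',r and round(r[1],4),'mean',P[k][:,:2].mean(0).round(4),k.sum())
E
python3 - <<'E'
from meas import *
for f in('top0','side0'):
    im,d,c=load(f); print(f); tumblers(im,d,c); bottles(im,d,c)
    P=cloud(d,c); print('table z',np.median(P[...,2][(abs(P[...,2])<.03)]))
    cm=(P[...,0]>.4)&(P[...,0]<.85)&(P[...,1]>.1)&(P[...,1]<.45)&(P[...,2]>.05)&(P[...,2]<.066)
    for m in comps(cm,80):
        r=cv2.minAreaRect(P[m][:,:2].astype(np.float32)); print('tall',np.round(r[0],4),np.round(r[1],4),r[2],np.median(P[m][:,2]),m.sum())
    cm=(P[...,0]>.4)&(P[...,0]<.85)&(P[...,1]>.1)&(P[...,1]<.45)&(P[...,2]>.018)&(P[...,2]<.066)
    m=max(comps(cm,80),key=lambda a:a.sum()); r=cv2.minAreaRect(P[m][:,:2].astype(np.float32)); print('all',np.round(r[0],4),np.round(r[1],4),r[2],m.sum(),np.round(cv2.boxPoints(r),4).tolist())
    if f=='top0':
        h=cv2.cvtColor(im,cv2.COLOR_RGB2HSV)
        for uv in((325,163),(466,174),(374,135),(178,172)): 
            p=P[uv[1],uv[0]]; n=(np.linalg.norm(P[...,:2]-p[:2],axis=-1)<.06)&(P[...,2]>.6*p[2]); print(uv,p.round(3),P[n][:,:2].mean(0).round(3),P[n][:,2].max().round(3))
E
```

```text
top0
tumbler uv [460. 215.] z 0.063 rect [ 0.5682 -0.3705] [0.0768 0.0608] 65.3 mean [ 0.5674 -0.3704] white [ 0.5553 -0.3976] 143 yel [ 0.5709 -0.3621]
tumbler uv [359. 240.] z 0.0627 rect [ 0.5102 -0.0887] [0.0752 0.0594] 88.7 mean [ 0.5114 -0.0884] white [ 0.5112 -0.0597] 157 yel [ 0.5112 -0.0972]
bottle uv [419. 179.] ztop 0.1373 cap [ 0.6719 -0.2438] r 0.0157 mean [ 0.672 -0.244] 115
bottle uv [366. 191.] ztop 0.1374 cap [ 0.6435 -0.1044] r 0.0158 mean [ 0.6432 -0.1044] 112
bottle uv [497. 244.] ztop 0.6535 cap [ 0.4707 -0.4321] r 0.0345 mean [ 0.4669 -0.4369] 732
table z 0.001030932987521359
tall [0.5252 0.2335] [0.2584 0.0894] 5.19266939163208 0.05798636342649496 1391
all [0.5252 0.1934] [0.2655 0.1691] 5.010364055633545 2729 [[0.3856000006198883, 0.2660999894142151], [0.400299996137619, 0.09759999811649323], [0.6647999882698059, 0.12080000340938568], [0.6499999761581421, 0.28929999470710754]]
(325, 163) [ 0.719 -0.016  0.027] [ 0.719 -0.019] 0.034
(466, 174) [ 0.663 -0.36   0.128] [ 0.67  -0.369] 0.148
(374, 135) [ 0.795 -0.15   0.01 ] [ 0.783 -0.144] 0.097
(178, 172) [0.689 
[... 421 characters left out ...]
4] 65
bottle uv [326. 171.] ztop 0.1331 cap [ 0.6717 -0.24  ] r 0.0162 mean [ 0.671  -0.2397] 67
bottle uv [384. 198.] ztop 0.1329 cap [ 0.4778 -0.214 ] r 0.0183 mean [ 0.4775 -0.213 ] 87
bottle uv [305. 199.] ztop 0.1331 cap [ 0.6454 -0.1019] r 0.0188 mean [ 0.642  -0.1008] 87
table z -0.0011373618014246575
tall [0.5265 0.2349] [0.2595 0.0924] 4.732642650604248 0.05576326335190268 1791
tall [0.677  0.3722] [0.0736 0.0353] 62.01475524902344 0.05839352002756127 193
all [0.5261 0.1954] [0.267  0.1719] 5.077150821685791 4736 [[0.3855000138282776, 0.26919999718666077], [0.40070000290870667, 0.09799999743700027], [0.666700005531311, 0.12160000205039978], [0.6514999866485596, 0.29280000925064087]]
```

```bash
python3 - <<'E'
import cv2
im=cv2.imread('pics/top0.png'); cv2.imwrite('pics/c1.png',cv2.resize(im[140:310,200:520],(800,425),interpolation=cv2.INTER_CUBIC))
E
```

```text
(no output)
```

View pics/c1.png

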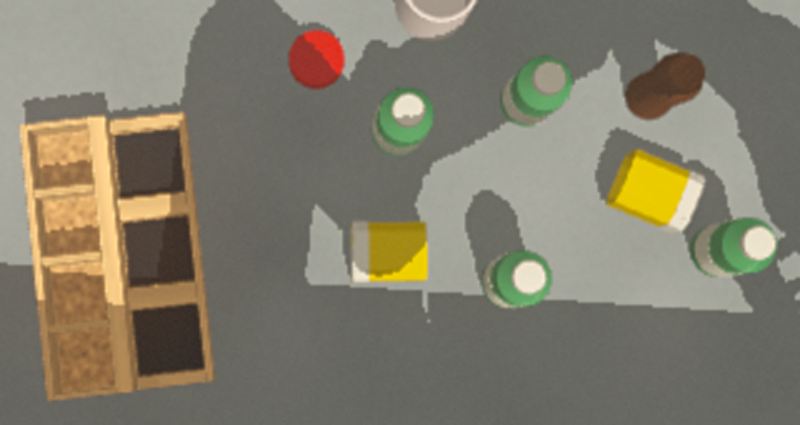

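The crop shows three free dark wells (right column) and four free cork cells (left column). It also shows which way the two tumblers' white bases face. Next I'll refine the carrier pose from both views and the cap positions of bottles 3 and 4.

```bash
python3 - <<'E'
from meas import *
for f in('top0','side0'):
    im,d,c=load(f); h=cv2.cvtColor(im,cv2.COLOR_RGB2HSV);P=cloud(d,c);print(f)
    # bottle caps by rough place
    for q in((.672,-.242),(.644,-.103),(.478,-.213),(.505,-.439)):
        k=(np.linalg.norm(P[...,:2]-np.array(q),axis=-1)<.03)&(P[...,2]>.126)&(P[...,2]<.142)
        r=cv2.minEnclosingCircle(P[k][:,:2].astype(np.float32)); print('cap',np.round(r[0],4),round(r[1],4),np.median(P[k][:,2]).round(4),k.sum())
    reg=(P[...,0]>.36)&(P[...,0]<.7)&(P[...,1]>.07)&(P[...,1]<.32)
    print('z levels',[ (zz,int((reg&(abs(P[...,2]-zz)<.003)).sum())) for zz in(.0,.008,.016,.024,.058)])
    for m in comps(reg&(h[...,2]<60),40):
        m=cv2.morphologyEx(m.astype(np.uint8),cv2.MORPH_OPEN,np.ones((3,3)))>0
        r=cv2.minAreaRect(P[m][:,:2].astype(np.float32)); print('dark',np.round(r[0],4),np.round(r[1],4),round(r[2],1),np.median(P[m][:,2]).round(4),m.sum())
    # wooden outline
    w=reg&(h[...,0]<25)&(h[...,1]>70); w=max(comps(w|(reg&(h[...,2]<60)),100),key=lambda a:a.sum())
    cn=max(cv2.findContours(w.astype(np.uint8),cv2.RETR_EXTERNAL,cv2.CHAIN_APPROX_NONE)[0],key=len)
    q=cv2.approxPolyDP(cv2.convexHull(cn),5,True)[:,0]
    for u,v in q: print('corner',u,v,[ray(c,u,v,z)[:2].round(4).tolist() for z in(.0,.024,.058)])
E
```

```text
top0
cap [ 0.6723 -0.2437] 0.0159 0.135 137
cap [ 0.6436 -0.1052] 0.016 0.1346 136
cap [ 0.4785 -0.2166] 0.0158 0.1347 133
cap [ 0.506  -0.4416] 0.0164 0.1347 143
z levels [(0.0, 3255), (0.008, 3039), (0.016, 500), (0.024, 834), (0.058, 1081)]
dark [0.4256 0.1434] [0.0633 0.0644] 5.0 0.0087 430
corner 273 185 [[0.6673, 0.1242], [0.6633, 0.1223], [0.6577, 0.1196]]
corner 285 291 [[0.3834, 0.0976], [0.3844, 0.0961], [0.3856, 0.0941]]
corner 219 300 [[0.3642, 0.2721], [0.3654, 0.2677], [0.3671, 0.2614]]
corner 208 190 [[0.6576, 0.298], [0.6538, 0.2932], [0.6484, 0.2863]]
side0
cap [ 0.6717 -0.24  ] 0.0162 0.1323 71
cap [ 0.6454 -0.1019] 0.0188 0.1321 92
cap [ 0.4795 -0.2138] 0.0188 0.1322 94
cap [ 0.5051 -0.4406] 0.0202 0.1316 70
z levels [(0.0, 3428), (0.008, 1697), (0.016, 694), (0.024, 1063), (0.058, 1319)]
dark [0.6193 0.1417] [0.0592 0.0342] 5.6 0.0064 203
dark [0.5252 0.1328] [0.0633 0.0329] 1.8 0.0068 228
dark [0.4295 0.1255] [0.0656 0.035 ] 7.8 0.0073 279
corner 199 295 [[0.6965, 0.2479], [0.6767, 0.2633], [0.6488, 0.2851]]
corner 245 263 [[0.6793, 0.1044], [0.66, 0.1235], [0.6327, 0.1507]]
corner 346 302 [[0.4026, 0.0789], [0.3906, 0.0987], [0.3736, 0.1267]]
corner 349 311 [[0.3823, 0.0985], [0.3709, 0.1178], [0.3546, 0.1452]]
corner 312 364 [[0.3673, 0.2638], [0.3562, 0.2787], [0.3405, 0.2999]]
corner 202 315 [[0.6472, 0.2898], [0.6287, 0.3041], [0.6026, 0.3243]]
```

servo_tool:
  moves:
    - {"dx": 0.009, "dy": 0.039, "dz": 0.005, "roll": -2.1, "jaw": 1}
    - {"dx": 0.009, "dy": 0.039, "dz": 0.005, "roll": -2.1, "jaw": 1}
    - {"dx": 0.009, "dy": 0.039, "dz": 0.005, "roll": -2.1, "jaw": 1}
    - {"dx": 0.009, "dy": 0.039, "dz": 0.005, "roll": -2.1, "jaw": 1}
    - {"dx": 0.009, "dy": 0.039, "dz": 0.005, "roll": -2.1, "jaw": 1}
    - {"dx": 0.009, "dy": 0.039, "dz": 0.005, "roll": -2.1, "jaw": 1}
    - {"dx": 0.009, "dy": 0.039, "dz": 0.005, "roll": -2.1, "jaw": 1}
    - {"dx": 0.009, "dy": 0.039, "dz": 0.005, "roll": -2.1, "jaw": 1}
    - {"dx": 0.009, "dy": 0.039, "dz": 0.005, "roll": -2.1, "jaw": 1}
    - {"dx": 0.009, "dy": 0.039, "dz": 0.005, "roll": -2.1, "jaw": 1}

```text
t: 1.4
eef_pos: [0.3895, -0.2136, 0.2767]
ee_rot: [3.142, 0.0, -3.05]
force: [0.0, 0.2, -0.8]
width: 0.0875
gripper_force: 0.0
```

servo_tool:
  moves:
    - {"dx": 0.009, "dy": 0.039, "dz": 0.005, "jaw": 1}
    - {"dx": 0.009, "dy": 0.039, "dz": 0.005, "jaw": 1}
    - {"dx": 0.009, "dy": 0.039, "dz": 0.005, "jaw": 1}
    - {"dx": 0.009, "dy": 0.039, "dz": 0.005, "jaw": 1}
    - {"dx": 0.009, "dy": 0.039, "dz": 0.005, "jaw": 1}
    - {"dx": 0.009, "dy": 0.039, "dz": 0.005, "jaw": 1}
    - {"dx": 0.009, "dy": 0.039, "dz": 0.005, "jaw": 1}
    - {"dx": 0.009, "dy": 0.039, "dz": 0.005, "jaw": 1}
    - {"dx": 0.009, "dy": 0.039, "dz": 0.005, "jaw": 1}
    - {"dx": 0.0, "dy": 0.0, "dz": 0.0, "jaw": 1}

```text
$.moves[0]: bad value
```

```bash
python3 - <<'E'
from h import *
im,d,c=snap('wrist','w1'); snap('top','top1'); print(np.round(-np.array(c['R']).T@c['t'],4),np.round(c['R'],3)); print(get_state()['eef_pos'],get_state()['ee_rot'])
E
```

```text
[ 0.3247 -0.2187  0.4354] [[-0.092  0.996 -0.   ]
 [ 0.966  0.089  0.245]
 [ 0.244  0.022 -0.97 ]]
[ 0.39019299 -0.21247011  0.27729205] [ 3.14143047e+00  1.84143952e-03 -3.04620271e+00]
```

View pics/w1.png

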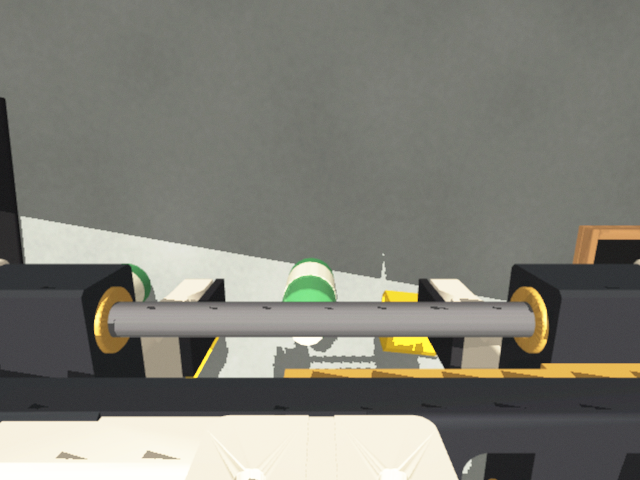

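The wrist view is blocked below v≈260 by the gripper, so the carrier has to lie on the robot side of the tool to be seen. I'm moving over it.

servo_tool:
  moves:
    - {"dx": 0.021, "dy": 0.041, "dz": 0.01, "roll": 0, "jaw": 1}
    - {"dx": 0.021, "dy": 0.041, "dz": 0.01, "roll": 0, "jaw": 1}
    - {"dx": 0.021, "dy": 0.041, "dz": 0.01, "roll": 0, "jaw": 1}
    - {"dx": 0.021, "dy": 0.041, "dz": 0.01, "roll": 0, "jaw": 1}
    - {"dx": 0.021, "dy": 0.041, "dz": 0.01, "roll": 0, "jaw": 1}
    - {"dx": 0.021, "dy": 0.041, "dz": 0.01, "roll": 0, "jaw": 1}
    - {"dx": 0.021, "dy": 0.041, "dz": 0.01, "roll": 0, "jaw": 1}
    - {"dx": 0.021, "dy": 0.041, "dz": 0.01, "roll": 0, "jaw": 1}
    - {"dx": 0.021, "dy": 0.041, "dz": 0.01, "roll": 0, "jaw": 1}
    - {"dx": 0.021, "dy": 0.041, "dz": 0.01, "roll": 0, "jaw": 1}

```text
t: 2.75
eef_pos: [0.6002, 0.196, 0.3765]
ee_rot: [-3.141, -0.001, -3.048]
force: [0.7, -0.8, 0.7]
width: 0.0877
gripper_force: 0.0
```

```bash
python3 - <<'E'
from h import *
from meas import *
im,d,c=snap('wrist','w2'); snap('top','top2'); s=get_state();print(s['eef_pos'],s['ee_rot'],s['q'])
for f in('top1','top2'):
    print(f);tumblers(*load(f))
E
```

```text
[0.60126847 0.19808987 0.37506404] [-3.14089867e+00 -1.37911926e-03 -3.04612015e+00] [ 6.26003498e-01  2.37090049e-01  1.71367681e-01 -9.94380435e-05
 -1.50661465e+00 -2.10132038e+00]
top1
tumbler uv [460. 215.] z 0.0632 rect [ 0.5683 -0.3704] [0.0768 0.06  ] 64.7 mean [ 0.5678 -0.37  ] white [ 0.5551 -0.3976] 136 yel [ 0.5713 -0.362 ]
tumbler uv [359. 240.] z 0.0635 rect [ 0.5102 -0.0889] [0.0753 0.0593] 88.7 mean [ 0.5111 -0.0884] white [ 0.5117 -0.0599] 157 yel [ 0.5107 -0.097 ]
top2
tumbler uv [460. 215.] z 0.0627 rect [ 0.5679 -0.3706] [0.0766 0.0614] 65.7 mean [ 0.5672 -0.3702] white [ 0.5545 -0.3972] 144 yel [ 0.5708 -0.3619]
tumbler uv [359. 240.] z 0.0631 rect [ 0.5104 -0.0888] [0.075  0.0591] 88.9 mean [ 0.5109 -0.0883] white [ 0.5107 -0.0594] 157 yel [ 0.5107 -0.0971]
```

View pics/w2.png

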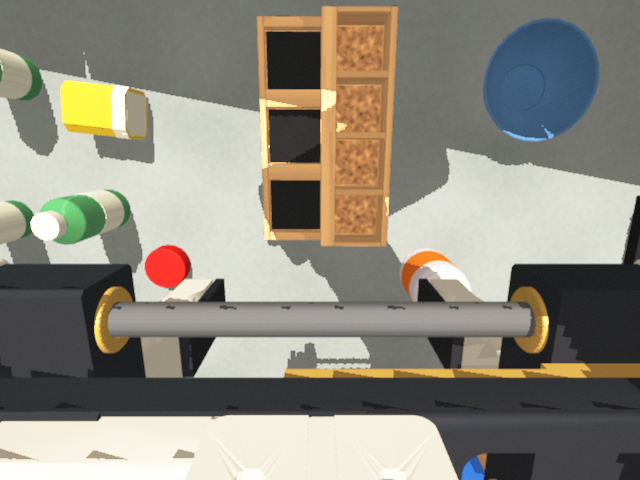

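The wrist view shows the carrier in full: wells at u 265–320, cork cells at u 330–390, and the tall block's corners near (321,7), (396,8), (386,245), (321,245).

```bash
python3 - <<'E'
from meas import *
im,d,c=load('w2'); h=cv2.cvtColor(im,cv2.COLOR_RGB2HSV);P=cloud(d,c)
reg=np.zeros((480,640),bool); reg[0:262,245:410]=1
m=reg&(P[...,2]>.05)&(P[...,2]<.066); m=max(comps(m,100),key=lambda a:a.sum())
r=cv2.minAreaRect(P[m][:,:2].astype(np.float32)); print('tall',np.round(r[0],4),np.round(r[1],4),r[2],np.median(P[m][:,2]))
m=reg&(P[...,2]>.019)&(P[...,2]<.066); m=max(comps(m,100),key=lambda a:a.sum())
b=cv2.minAreaRect(P[m][:,:2].astype(np.float32)); print('all',np.round(b[0],4),np.round(b[1],4),b[2])
for u,v,z in((321,7,.058),(396.5,8,.058),(386.5,245.5,.058),(321,245.5,.058),(257.5,16.5,.024),(264,240.5,.024)): print(u,v,ray(c,u,v,z).round(4),P[min(int(v)+2,479),int(u)].round(4))
for m in comps(reg&(h[...,2]<50)&(P[...,2]<.015),150):
    r=cv2.minAreaRect(P[m][:,:2].astype(np.float32)); print('well',np.round(r[0],4),np.round(r[1],4),round(r[2],1),np.median(P[m][:,2]).round(4))
fl=cv2.morphologyEx((reg&(P[...,2]<.013)&(P[...,2]>.002)&(np.arange(640)>326)).astype(np.uint8),cv2.MORPH_OPEN,np.ones((3,3)))>0
for m in comps(fl,300):
    r=cv2.minAreaRect(P[m][:,:2].astype(np.float32)); print('cell',np.round(r[0],4),np.round(r[1],4),round(r[2],1),np.median(P[m][:,2]).round(4))
bottles(im,d,c);tumblers(im,d,c)
E
```

```text
tall [0.512  0.2328] [0.2831 0.0883] 5.26781702041626 0.05830832880830521
all [0.5156 0.1931] [0.2833 0.1683] 5.232156276702881
321 7 [0.3768 0.1757 0.058 ] [3.598e-01 1.741e-01 2.000e-04]
396.5 8 [0.3697 0.2619 0.058 ] [0.3725 0.2613 0.06  ]
386.5 245.5 [0.6491 0.2887 0.058 ] [0.6647 0.2998 0.0019]
321 245.5 [0.6572 0.202  0.058 ] [0.6741 0.2036 0.0009]
257.5 16.5 [0.3831 0.0977 0.024 ] [0.3855 0.0976 0.0263]
264 240.5 [0.6662 0.1216 0.024 ] [6.746e-01 1.185e-01 1.000e-04]
well [0.4255 0.1437] [0.0677 0.0677] 5.3 0.0091
well [0.4916 0.1499] [0.0115 0.0676] 4.8 0.0091
well [0.5396 0.1674] [0.0241 0.0416] 5.5 0.009
well [0.6134 0.161 ] [0.0674 0.0678] 5.2 0.0089
cell [0.4016 0.2289] [0.0528 0.0606] 5.3 0.0091
cell [0.4752 0.2356] [0.0599 0.0608] 5.2 0.009
cell [0.5462 0.2423] [0.0621 0.06  ] 5.4 0.0089
cell [0.6191 0.2486] [0.0559 0.0603] 5.3 0.0088
bottle uv [ 77. 217.] ztop 0.136 cap [ 0.6438 -0.1038] r 0.0164 mean [ 0.6432 -0.1028] 677
tumbler uv [ 87. 111.] z 0.0616 rect [ 0.5114 -0.0878] [0.0778 0.0609] 89.1 mean [ 0.5113 -0.0859] white [ 0.5106 -0.0584] 922 yel [ 0.5158 -0.0971]
```

The carrier is at (0.515, 0.198), yaw 5.2°, and all three measurements agree. Going for bottle 1 at (0.644, -0.104).

servo_tool:
  moves:
    - {"dx": 0.006, "dy": -0.043, "dz": -0.018, "roll": 0, "jaw": 1}
    - {"dx": 0.006, "dy": -0.043, "dz": -0.018, "roll": 0, "jaw": 1}
    - {"dx": 0.006, "dy": -0.043, "dz": -0.018, "roll": 0, "jaw": 1}
    - {"dx": 0.006, "dy": -0.043, "dz": -0.018, "roll": 0, "jaw": 1}
    - {"dx": 0.006, "dy": -0.043, "dz": -0.018, "roll": 0, "jaw": 1}
    - {"dx": 0.007, "dy": -0.043, "dz": -0.018, "roll": 0, "jaw": 1}
    - {"dx": 0.007, "dy": -0.042, "dz": -0.018, "roll": 0, "jaw": 1}
    - {"dx": 0, "dy": 0, "dz": -0.01, "roll": 0, "jaw": 1}
    - {"dx": 0, "dy": 0, "dz": -0.03, "roll": 0, "jaw": 1}
    - {"dx": 0, "dy": 0, "dz": -0.03, "roll": 0, "jaw": 1}

```text
t: 4.1
eef_pos: [0.6433, -0.1051, 0.1798]
ee_rot: [3.141, 0.0, -3.049]
force: [0.8, -0.2, 0.6]
width: 0.0876
gripper_force: 0.0
```

servo_tool:
  moves:
    - {"dx": 0, "dy": 0, "dz": -0.034, "roll": 0, "jaw": 1}
    - {"dx": 0, "dy": 0, "dz": -0.034, "roll": 0, "jaw": 1}
    - {"dx": 0, "dy": 0, "dz": -0.034, "roll": 0, "jaw": 1}
    - {"dx": 0, "dy": 0, "dz": 0, "roll": 0, "jaw": 0.4}
    - {"dx": 0, "dy": 0, "dz": 0, "roll": 0, "jaw": 0.4}
    - {"dx": 0, "dy": 0, "dz": 0, "roll": 0, "jaw": 0.4}
    - {"dx": 0, "dy": 0, "dz": 0, "roll": 0, "jaw": 0.4}
    - {"dx": 0, "dy": 0, "dz": 0, "roll": 0, "jaw": 0.4}
    - {"dx": 0, "dy": 0, "dz": 0, "roll": 0, "jaw": 0.4}
    - {"dx": 0, "dy": 0, "dz": 0.004, "roll": 0, "jaw": 0.4}
  newtons: 25

```text
t: 5.35
eef_pos: [0.643, -0.1048, 0.0824]
ee_rot: [3.141, -0.001, -3.049]
force: [0.8, 0.5, -2.4]
width: 0.0555
gripper_force: 25.0
```

servo_tool:
  moves:
    - {"dx": 0, "dy": 0, "dz": 0.04, "roll": 0, "jaw": 0.4}
    - {"dx": 0, "dy": 0, "dz": 0.04, "roll": 0, "jaw": 0.4}
    - {"dx": 0, "dy": 0.01, "dz": 0.04, "roll": 0, "jaw": 0.4}
    - {"dx": -0.003, "dy": 0.042, "dz": 0, "roll": 0, "jaw": 0.4}
    - {"dx": -0.004, "dy": 0.042, "dz": 0, "roll": 0, "jaw": 0.4}
    - {"dx": -0.004, "dy": 0.042, "dz": 0, "roll": 0, "jaw": 0.4}
    - {"dx": -0.004, "dy": 0.042, "dz": 0, "roll": 0, "jaw": 0.4}
    - {"dx": -0.004, "dy": 0.042, "dz": 0, "roll": 0, "jaw": 0.4}
    - {"dx": -0.004, "dy": 0.042, "dz": 0, "roll": 0, "jaw": 0.4}
    - {"dx": -0.004, "dy": 0.042, "dz": 0, "roll": 0, "jaw": 0.4}

```text
t: 6.6
eef_pos: [0.6156, 0.2004, 0.202]
ee_rot: [-3.141, -0.001, -3.048]
force: [1.3, -0.2, -2.6]
width: 0.0558
gripper_force: 25.0
```

servo_tool:
  moves:
    - {"dx": 0, "dy": 0.02, "dz": 0, "roll": 0, "jaw": 0.4}
    - {"dx": 0, "dy": 0.02, "dz": 0, "roll": 0, "jaw": 0.4}
    - {"dx": 0, "dy": 0.009, "dz": 0, "roll": 0, "jaw": 0.4}
    - {"dx": 0, "dy": 0, "dz": -0.02, "roll": 0, "jaw": 0.4}
    - {"dx": 0, "dy": 0, "dz": -0.02, "roll": 0, "jaw": 0.4}
    - {"dx": 0, "dy": 0, "dz": -0.01, "roll": 0, "jaw": 0.4}
    - {"dx": 0, "dy": 0, "dz": 0, "roll": 0, "jaw": 0.4}
    - {"dx": 0, "dy": 0, "dz": 0, "roll": 0, "jaw": 0.4}
    - {"dx": 0, "dy": 0, "dz": 0, "roll": 0, "jaw": 0.4}
    - {"dx": 0, "dy": 0, "dz": 0, "roll": 0, "jaw": 0.4}

```text
t: 7.85
eef_pos: [0.6167, 0.2483, 0.1532]
ee_rot: [3.141, 0.001, -3.048]
force: [-0.1, 0.4, -3.0]
width: 0.0552
gripper_force: 25.0
```

```bash
python3 - <<'E'
from meas import *
s=get_state();print(s['eef_pos'],s['ee_rot'][2],s['force'])
im,d,c=snap('top','top3'); P=cloud(d,c)
im2,d2,c2=snap('wrist','w3'); P2=cloud(d2,c2)
for n,P in(('top',P),('wrist',P2)):
    for zz in(.06,.1):
        k=(np.linalg.norm(P[...,:2]-np.array([.616,.2475]),axis=-1)<.06)&(P[...,2]>.068)&(P[...,2]<.17); 
    print(n,k.sum(),P[k].min(0).round(4),P[k].max(0).round(4))
E
```

```text
[0.61670271 0.24825304 0.15316344] -3.048330351165543 [-0.08194408  0.37459034 -2.98542178]
top 79 [0.5875 0.2272 0.0764] [0.5981 0.2632 0.1691]
wrist 4151 [0.5878 0.2048 0.074 ] [0.6142 0.2916 0.17  ]
```

View pics/w3.png

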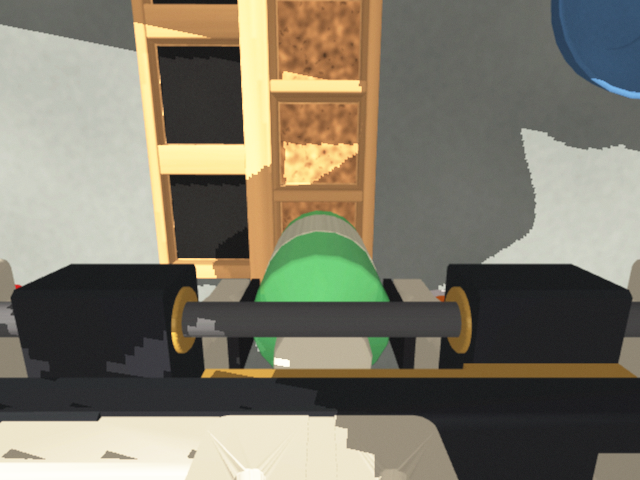

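The bottle hangs over cell 3 (front edge at x=0.588, so centre ≈ 0.616). Lowering.

servo_tool:
  moves:
    - {"dx": 0, "dy": 0, "dz": -0.012, "roll": 0, "jaw": 0.4}
    - {"dx": 0, "dy": 0, "dz": -0.012, "roll": 0, "jaw": 0.4}
    - {"dx": 0, "dy": 0, "dz": -0.012, "roll": 0, "jaw": 0.4}
    - {"dx": 0, "dy": 0, "dz": -0.012, "roll": 0, "jaw": 0.4}
    - {"dx": 0, "dy": 0, "dz": -0.01, "roll": 0, "jaw": 0.4}
    - {"dx": 0, "dy": 0, "dz": -0.005, "roll": 0, "jaw": 0.4}
    - {"dx": 0, "dy": 0, "dz": -0.002, "roll": 0, "jaw": 0.4}
    - {"dx": 0, "dy": 0, "dz": 0, "roll": 0, "jaw": 0.4}
    - {"dx": 0, "dy": 0, "dz": 0, "roll": 0, "jaw": 0.4}
    - {"dx": 0, "dy": 0, "dz": 0, "roll": 0, "jaw": 0.4}

```text
t: 9.2
eef_pos: [0.6169, 0.2482, 0.0881]
ee_rot: [3.141, 0.001, -3.048]
force: [0.6, -1.0, 3.6]
width: 0.0559
gripper_force: 25.0
```

servo_tool:
  moves:
    - {"dx": 0, "dy": 0, "dz": 0, "roll": 0, "jaw": 0.85}
    - {"dx": 0, "dy": 0, "dz": 0, "roll": 0, "jaw": 0.85}
    - {"dx": 0, "dy": 0, "dz": 0, "roll": 0, "jaw": 0.85}
    - {"dx": 0, "dy": 0, "dz": 0.03, "roll": 0, "jaw": 0.85}
    - {"dx": 0, "dy": 0, "dz": 0.05, "roll": 0, "jaw": 1}
    - {"dx": 0, "dy": 0, "dz": 0.05, "roll": 0, "jaw": 1}
    - {"dx": 0.006, "dy": -0.044, "dz": 0.02, "roll": 6, "jaw": 1}
    - {"dx": 0.006, "dy": -0.044, "dz": 0, "roll": 6, "jaw": 1}
    - {"dx": 0.006, "dy": -0.044, "dz": 0, "roll": 6, "jaw": 1}
    - {"dx": 0.005, "dy": -0.044, "dz": 0, "roll": 6, "jaw": 1}

```text
t: 10.45
eef_pos: [0.6395, 0.0709, 0.2376]
ee_rot: [3.142, 0.0, -2.626]
force: [1.0, -0.4, -0.1]
width: 0.0878
gripper_force: 0.0
```

servo_tool:
  moves:
    - {"dx": 0.005, "dy": -0.044, "dz": 0, "roll": 6, "jaw": 1}
    - {"dx": 0.005, "dy": -0.044, "dz": 0, "roll": 6, "jaw": 1}
    - {"dx": 0.005, "dy": -0.044, "dz": 0, "roll": 6, "jaw": 1}
    - {"dx": 0.005, "dy": -0.044, "dz": 0, "roll": 6, "jaw": 1}
    - {"dx": 0.005, "dy": -0.044, "dz": 0, "roll": 6, "jaw": 1}
    - {"dx": 0.004, "dy": -0.044, "dz": 0, "roll": 6, "jaw": 1}
    - {"dx": 0.003, "dy": -0.03, "dz": 0, "roll": 0, "jaw": 1}
    - {"dx": 0, "dy": -0.02, "dz": 0, "roll": 0, "jaw": 1}
    - {"dx": 0, "dy": 0, "dz": -0.03, "roll": 0, "jaw": 1}
    - {"dx": 0, "dy": 0, "dz": -0.03, "roll": 0, "jaw": 1}

```text
t: 11.7
eef_pos: [0.6716, -0.2419, 0.1771]
ee_rot: [-3.141, 0.001, -2.002]
force: [-0.8, -0.1, -0.4]
width: 0.0876
gripper_force: 0.0
```

```bash
python3 - <<'E'
from meas import *
s=get_state();print(s['eef_pos'],s['ee_rot'],s['q'])
im,d,c=snap('side','s4'); P=cloud(d,c)
k=(np.linalg.norm(P[...,:2]-np.array([.616,.2475]),axis=-1)<.03)&(P[...,2]>.12); print('seated cap',P[k].mean(0),P[k][:,2].max())
bottles(im,d,c); tumblers(im,d,c)
E
```

```text
[ 0.67156734 -0.24187203  0.17709287] [-3.14086513e+00  5.81528016e-04 -2.00158975e+00] [-7.38099587e-02  4.50977122e-01  4.03460704e-02 -3.17105535e-04
 -1.15928042e+00 -3.56856965e-01]
seated cap [0.61147084 0.25320718 0.13387851] 0.14686125184438742
bottle uv [414. 155.] ztop 0.133 cap [ 0.5048 -0.4391] r 0.0173 mean [ 0.5051 -0.437 ] 62
bottle uv [326. 170.] ztop 0.4925 cap [ 0.6529 -0.2273] r 0.0428 mean [ 0.6385 -0.2135] 173
bottle uv [384. 198.] ztop 0.1332 cap [ 0.4793 -0.2151] r 0.0182 mean [ 0.4775 -0.2126] 87
bottle uv [220. 281.] ztop 0.142 cap [0.6144 0.2504] r 0.0177 mean [0.6148 0.2504] 138
tumbler uv [378. 174.] z 0.0593 rect [ 0.5653 -0.3674] [0.0798 0.0614] 64.5 mean [ 0.5627 -0.3647] white [ 0.5502 -0.3932] 68 yel [ 0.566  -0.3572]
tumbler uv [352. 230.] z 0.0595 rect [ 0.5109 -0.0872] [0.0821 0.0606] 89.5 mean [ 0.507 -0.083] white [ 0.5092 -0.057 ] 157 yel [ 0.5055 -0.0975]
```

Bottle 1 is seated (cap top up by the 8 mm floor). Now bottle 2.

servo_tool:
  moves:
    - {"dx": 0, "dy": 0, "dz": -0.034, "roll": 0, "jaw": 1}
    - {"dx": 0, "dy": 0, "dz": -0.034, "roll": 0, "jaw": 1}
    - {"dx": 0, "dy": 0, "dz": -0.03, "roll": 0, "jaw": 1}
    - {"dx": 0, "dy": 0, "dz": 0, "roll": 0, "jaw": 0.4}
    - {"dx": 0, "dy": 0, "dz": 0, "roll": 0, "jaw": 0.4}
    - {"dx": 0, "dy": 0, "dz": 0, "roll": 0, "jaw": 0.4}
    - {"dx": 0, "dy": 0, "dz": 0, "roll": 0, "jaw": 0.4}
    - {"dx": 0, "dy": 0, "dz": 0, "roll": 0, "jaw": 0.4}
    - {"dx": 0, "dy": 0, "dz": 0.004, "roll": 0, "jaw": 0.4}
    - {"dx": 0, "dy": 0, "dz": 0.03, "roll": 0, "jaw": 0.4}
  newtons: 25

```text
t: 13.0
eef_pos: [0.6691, -0.2413, 0.1108]
ee_rot: [3.135, -0.001, -2.002]
force: [0.2, -0.2, -2.0]
width: 0.0554
gripper_force: 25.0
```

servo_tool:
  moves:
    - {"dx": 0, "dy": 0.0, "dz": 0.045, "roll": 0, "jaw": 0.4}
    - {"dx": 0, "dy": 0.01, "dz": 0.04, "roll": -6, "jaw": 0.4}
    - {"dx": -0.015, "dy": 0.04, "dz": 0, "roll": -7, "jaw": 0.4}
    - {"dx": -0.016, "dy": 0.04, "dz": 0, "roll": -7, "jaw": 0.4}
    - {"dx": -0.016, "dy": 0.04, "dz": 0, "roll": -7, "jaw": 0.4}
    - {"dx": -0.016, "dy": 0.04, "dz": 0, "roll": -7, "jaw": 0.4}
    - {"dx": -0.016, "dy": 0.04, "dz": 0, "roll": -7, "jaw": 0.4}
    - {"dx": -0.016, "dy": 0.04, "dz": 0, "roll": -7, "jaw": 0.4}
    - {"dx": -0.015, "dy": 0.04, "dz": 0, "roll": -6, "jaw": 0.4}
    - {"dx": -0.015, "dy": 0.04, "dz": 0, "roll": -6, "jaw": 0.4}

```text
t: 14.25
eef_pos: [0.5452, 0.0892, 0.1982]
ee_rot: [3.142, -0.001, -3.052]
force: [0.7, 0.6, -2.0]
width: 0.0552
gripper_force: 25.0
```

servo_tool:
  moves:
    - {"dx": 0, "dy": 0.04, "dz": 0, "roll": 0, "jaw": 0.4}
    - {"dx": 0, "dy": 0.04, "dz": 0, "roll": 0, "jaw": 0.4}
    - {"dx": 0, "dy": 0.03, "dz": 0, "roll": 0, "jaw": 0.4}
    - {"dx": 0, "dy": 0.03, "dz": 0, "roll": 0, "jaw": 0.4}
    - {"dx": 0, "dy": 0.013, "dz": 0, "roll": 0, "jaw": 0.4}
    - {"dx": 0, "dy": 0, "dz": -0.02, "roll": 0, "jaw": 0.4}
    - {"dx": 0, "dy": 0, "dz": -0.02, "roll": 0, "jaw": 0.4}
    - {"dx": 0, "dy": 0, "dz": -0.005, "roll": 0, "jaw": 0.4}
    - {"dx": 0, "dy": 0, "dz": 0, "roll": 0, "jaw": 0.4}
    - {"dx": 0, "dy": 0, "dz": 0, "roll": 0, "jaw": 0.4}

```text
t: 15.5
eef_pos: [0.547, 0.2412, 0.1545]
ee_rot: [3.141, 0.001, -3.048]
force: [0.9, -0.9, -1.8]
width: 0.0558
gripper_force: 25.0
```

```bash
cat > off.py <<'E'
from meas import *
import sys
x,y=map(float,sys.argv[1:3])
s=get_state();e=s['eef_pos'];print(e,s['ee_rot'],s['force'])
im,d,c=snap('wrist','w'+sys.argv[3]); P=cloud(d,c); h=cv2.cvtColor(im,cv2.COLOR_RGB2HSV)
k=(np.linalg.norm(P[...,:2]-e[:2],axis=-1)<.04)&(P[...,2]>e[2]-.075)&(P[...,2]<e[2]+.018)&(abs(P[...,1]-e[1])<.02)
q=P[k]; print('front x',np.percentile(q[:,0],2),'centre',np.percentile(q[:,0],2)+.028,'target',x,y,'go',x-np.percentile(q[:,0],2)-.028,y-e[1],k.sum())
E
python3 off.py .5464 .2414 4
```

```text
[0.54697324 0.24121168 0.1544854 ] [ 3.14101052e+00  1.11108893e-03 -3.04841799e+00] [ 0.85948566 -0.8725431  -1.75285647]
front x 0.5161976132832945 centre 0.5441976132832945 target 0.5464 0.2414 go 0.0022023867167054977 0.00018832347087996415 2637
```

servo_tool:
  moves:
    - {"dx": 0.001, "dy": 0, "dz": -0.012, "roll": 0, "jaw": 0.4}
    - {"dx": 0, "dy": 0, "dz": -0.012, "roll": 0, "jaw": 0.4}
    - {"dx": 0, "dy": 0, "dz": -0.012, "roll": 0, "jaw": 0.4}
    - {"dx": 0, "dy": 0, "dz": -0.012, "roll": 0, "jaw": 0.4}
    - {"dx": 0, "dy": 0, "dz": -0.01, "roll": 0, "jaw": 0.4}
    - {"dx": 0, "dy": 0, "dz": -0.006, "roll": 0, "jaw": 0.4}
    - {"dx": 0, "dy": 0, "dz": -0.003, "roll": 0, "jaw": 0.4}
    - {"dx": 0, "dy": 0, "dz": 0, "roll": 0, "jaw": 0.4}
    - {"dx": 0, "dy": 0, "dz": 0, "roll": 0, "jaw": 0.4}
    - {"dx": 0, "dy": 0, "dz": 0, "roll": 0, "jaw": 0.4}

```text
t: 16.8
eef_pos: [0.5483, 0.2406, 0.0889]
ee_rot: [-3.141, 0.002, -3.047]
force: [-4.3, -4.7, 14.0]
width: 0.0553
gripper_force: 25.0
```

servo_tool:
  moves:
    - {"dx": 0, "dy": 0, "dz": 0, "roll": 0, "jaw": 0.85}
    - {"dx": 0, "dy": 0, "dz": 0, "roll": 0, "jaw": 0.85}
    - {"dx": 0, "dy": 0, "dz": 0, "roll": 0, "jaw": 0.85}
    - {"dx": 0, "dy": 0, "dz": 0.03, "roll": 0, "jaw": 0.85}
    - {"dx": 0, "dy": 0, "dz": 0.05, "roll": 0, "jaw": 1}
    - {"dx": 0, "dy": 0, "dz": 0.05, "roll": 0, "jaw": 1}
    - {"dx": -0.006, "dy": -0.04, "dz": 0.02, "roll": 0, "jaw": 1}
    - {"dx": -0.006, "dy": -0.04, "dz": 0, "roll": 0, "jaw": 1}
    - {"dx": -0.006, "dy": -0.04, "dz": 0, "roll": 0, "jaw": 1}
    - {"dx": -0.006, "dy": -0.04, "dz": 0, "roll": 0, "jaw": 1}

```text
t: 18.05
eef_pos: [0.5232, 0.0801, 0.2366]
ee_rot: [3.141, 0.0, -3.048]
force: [1.0, 0.4, 0.4]
width: 0.0876
gripper_force: 0.0
```

servo_tool:
  moves:
    - {"dx": -0.006, "dy": -0.04, "dz": 0, "roll": 0, "jaw": 1}
    - {"dx": -0.006, "dy": -0.04, "dz": 0, "roll": 0, "jaw": 1}
    - {"dx": -0.006, "dy": -0.04, "dz": 0, "roll": 0, "jaw": 1}
    - {"dx": -0.006, "dy": -0.04, "dz": 0, "roll": 0, "jaw": 1}
    - {"dx": -0.006, "dy": -0.04, "dz": 0, "roll": 0, "jaw": 1}
    - {"dx": -0.006, "dy": -0.04, "dz": 0, "roll": 0, "jaw": 1}
    - {"dx": -0.006, "dy": -0.04, "dz": 0, "roll": 0, "jaw": 1}
    - {"dx": -0.003, "dy": -0.0165, "dz": 0, "roll": 0, "jaw": 1}
    - {"dx": 0, "dy": 0, "dz": -0.03, "roll": 0, "jaw": 1}
    - {"dx": 0, "dy": 0, "dz": -0.03, "roll": 0, "jaw": 1}

```text
t: 19.3
eef_pos: [0.4787, -0.2154, 0.176]
ee_rot: [3.142, 0.001, -3.049]
force: [0.2, 0.1, -0.1]
width: 0.0878
gripper_force: 0.0
```

```bash
python3 - <<'E'
from meas import *
s=get_state();print(s['eef_pos'],s['ee_rot'])
im,d,c=snap('side','s5'); bottles(im,d,c); tumblers(im,d,c)
E
```

```text
[ 0.47874559 -0.21537452  0.17599941] [ 3.14156181e+00  1.11832603e-03 -3.04888013e+00]
bottle uv [414. 155.] ztop 0.1333 cap [ 0.5049 -0.4368] r 0.0196 mean [ 0.5051 -0.4366] 61
bottle uv [384. 198.] ztop 0.4993 cap [ 0.4506 -0.1973] r 0.0396 mean [ 0.4404 -0.189 ] 159
bottle uv [235. 287.] ztop 0.142 cap [0.5676 0.25  ] r 0.0422 mean [0.5537 0.2444] 180
tumbler uv [387. 173.] z 0.0586 rect [ 0.5598 -0.376 ] [0.0623 0.0538] 64.2 mean [ 0.5499 -0.3764] white [ 0.5453 -0.3921] 59 yel [ 0.5519 -0.3682]
tumbler uv [350. 219.] z 0.0597 rect [ 0.5406 -0.1273] [0.0817 0.0606] 82.7 mean [ 0.5361 -0.1226] white [ 0.5409 -0.0967] 144 yel [ 0.5331 -0.1365]
```

The tumbler near (0.51, -0.09) has been knocked to about (0.541, -0.127), so I'll re-measure it later. Both bottles are seated. Gripping bottle 3.

servo_tool:
  moves:
    - {"dx": 0, "dy": 0, "dz": -0.034, "roll": 0, "jaw": 1}
    - {"dx": 0, "dy": 0, "dz": -0.034, "roll": 0, "jaw": 1}
    - {"dx": 0, "dy": 0, "dz": -0.029, "roll": 0, "jaw": 1}
    - {"dx": 0, "dy": 0, "dz": 0, "roll": 0, "jaw": 0.4}
    - {"dx": 0, "dy": 0, "dz": 0, "roll": 0, "jaw": 0.4}
    - {"dx": 0, "dy": 0, "dz": 0, "roll": 0, "jaw": 0.4}
    - {"dx": 0, "dy": 0, "dz": 0, "roll": 0, "jaw": 0.4}
    - {"dx": 0, "dy": 0, "dz": 0, "roll": 0, "jaw": 0.4}
    - {"dx": 0, "dy": 0, "dz": 0.004, "roll": 0, "jaw": 0.4}
    - {"dx": 0, "dy": 0, "dz": 0.03, "roll": 0, "jaw": 0.4}
  newtons: 25

```text
t: 20.6
eef_pos: [0.4764, -0.215, 0.112]
ee_rot: [3.14, -0.005, -3.049]
force: [0.9, -0.3, -1.9]
width: 0.0554
gripper_force: 24.9
```

servo_tool:
  moves:
    - {"dx": 0, "dy": 0, "dz": 0.045, "roll": 0, "jaw": 0.4}
    - {"dx": 0, "dy": 0.01, "dz": 0.04, "roll": 0, "jaw": 0.4}
    - {"dx": 0, "dy": 0.04, "dz": 0, "roll": 0, "jaw": 0.4}
    - {"dx": 0, "dy": 0.04, "dz": 0, "roll": 0, "jaw": 0.4}
    - {"dx": 0, "dy": 0.04, "dz": 0, "roll": 0, "jaw": 0.4}
    - {"dx": 0, "dy": 0.04, "dz": 0, "roll": 0, "jaw": 0.4}
    - {"dx": 0, "dy": 0.04, "dz": 0, "roll": 0, "jaw": 0.4}
    - {"dx": -0.008, "dy": 0.04, "dz": 0, "roll": 0, "jaw": 0.4}
    - {"dx": -0.012, "dy": 0.04, "dz": 0, "roll": 0, "jaw": 0.4}
    - {"dx": -0.012, "dy": 0.04, "dz": 0, "roll": 0, "jaw": 0.4}

```text
t: 21.85
eef_pos: [0.4455, 0.1156, 0.1983]
ee_rot: [-3.142, -0.001, -3.049]
force: [0.6, 0.1, -1.7]
width: 0.0551
gripper_force: 24.9
```

servo_tool:
  moves:
    - {"dx": -0.012, "dy": 0.03, "dz": 0, "roll": 0, "jaw": 0.4}
    - {"dx": -0.012, "dy": 0.03, "dz": 0, "roll": 0, "jaw": 0.4}
    - {"dx": -0.01, "dy": 0.03, "dz": 0, "roll": 0, "jaw": 0.4}
    - {"dx": -0.006, "dy": 0.02, "dz": 0, "roll": 0, "jaw": 0.4}
    - {"dx": 0, "dy": 0.004, "dz": 0, "roll": 0, "jaw": 0.4}
    - {"dx": 0, "dy": 0, "dz": -0.02, "roll": 0, "jaw": 0.4}
    - {"dx": 0, "dy": 0, "dz": -0.02, "roll": 0, "jaw": 0.4}
    - {"dx": 0, "dy": 0, "dz": -0.005, "roll": 0, "jaw": 0.4}
    - {"dx": 0, "dy": 0, "dz": 0, "roll": 0, "jaw": 0.4}
    - {"dx": 0, "dy": 0, "dz": 0, "roll": 0, "jaw": 0.4}

```text
t: 23.1
eef_pos: [0.4069, 0.2288, 0.1543]
ee_rot: [3.141, 0.001, -3.048]
force: [-0.2, 0.2, -2.1]
width: 0.055
gripper_force: 24.9
```

```bash
python3 off.py .4069 .2286 5
```

```text
[0.40694755 0.22878804 0.1543285 ] [ 3.14091917e+00  8.80274544e-04 -3.04841899e+00] [-0.20753613  0.17462282 -2.08611057]
front x 0.3781135840360552 centre 0.40611358403605524 target 0.4069 0.2286 go 0.0007864159639447664 -0.00018804376362974162 2770
```

Aligned within 1 mm. I'll lower it, check, then release.

servo_tool:
  moves:
    - {"dx": 0.0005, "dy": 0, "dz": -0.012, "roll": 0, "jaw": 0.4}
    - {"dx": 0, "dy": 0, "dz": -0.012, "roll": 0, "jaw": 0.4}
    - {"dx": 0, "dy": 0, "dz": -0.012, "roll": 0, "jaw": 0.4}
    - {"dx": 0, "dy": 0, "dz": -0.012, "roll": 0, "jaw": 0.4}
    - {"dx": 0, "dy": 0, "dz": -0.01, "roll": 0, "jaw": 0.4}
    - {"dx": 0, "dy": 0, "dz": -0.006, "roll": 0, "jaw": 0.4}
    - {"dx": 0, "dy": 0, "dz": -0.002, "roll": 0, "jaw": 0.4}
    - {"dx": 0, "dy": 0, "dz": 0, "roll": 0, "jaw": 0.4}
    - {"dx": 0, "dy": 0, "dz": 0, "roll": 0, "jaw": 0.4}
    - {"dx": 0, "dy": 0, "dz": 0, "roll": 0, "jaw": 0.4}

```text
t: 24.4
eef_pos: [0.4074, 0.2282, 0.0885]
ee_rot: [-3.141, 0.001, -3.048]
force: [-1.5, -4.5, 8.6]
width: 0.0554
gripper_force: 25.0
```

servo_tool:
  moves:
    - {"dx": 0, "dy": 0, "dz": 0, "roll": 0, "jaw": 0.85}
    - {"dx": 0, "dy": 0, "dz": 0, "roll": 0, "jaw": 0.85}
    - {"dx": 0, "dy": 0, "dz": 0, "roll": 0, "jaw": 0.85}
    - {"dx": 0, "dy": 0, "dz": 0.03, "roll": 0, "jaw": 0.85}
    - {"dx": 0, "dy": 0, "dz": 0.05, "roll": 0, "jaw": 1}
    - {"dx": 0, "dy": 0, "dz": 0.05, "roll": 0, "jaw": 1}
    - {"dx": 0.012, "dy": -0.044, "dz": 0.02, "roll": 0, "jaw": 1}
    - {"dx": 0.012, "dy": -0.044, "dz": 0, "roll": 0, "jaw": 1}
    - {"dx": 0.012, "dy": -0.044, "dz": 0, "roll": 0, "jaw": 1}
    - {"dx": 0.012, "dy": -0.044, "dz": 0, "roll": 0, "jaw": 1}

```text
t: 25.65
eef_pos: [0.4553, 0.0514, 0.2378]
ee_rot: [3.141, 0.001, -3.048]
force: [0.0, 0.8, 0.4]
width: 0.0876
gripper_force: 0.0
```

servo_tool:
  moves:
    - {"dx": 0.01, "dy": -0.044, "dz": 0, "roll": 0, "jaw": 1}
    - {"dx": 0.01, "dy": -0.044, "dz": 0, "roll": 0, "jaw": 1}
    - {"dx": 0.01, "dy": -0.044, "dz": 0, "roll": 0, "jaw": 1}
    - {"dx": 0.01, "dy": -0.044, "dz": 0, "roll": 0, "jaw": 1}
    - {"dx": 0.01, "dy": -0.044, "dz": 0, "roll": 0, "jaw": 1}
    - {"dx": 0, "dy": -0.044, "dz": 0, "roll": 0, "jaw": 1}
    - {"dx": 0, "dy": -0.044, "dz": 0, "roll": 0, "jaw": 1}
    - {"dx": 0, "dy": -0.044, "dz": 0, "roll": 0, "jaw": 1}
    - {"dx": 0, "dy": -0.044, "dz": 0, "roll": 0, "jaw": 1}
    - {"dx": 0, "dy": -0.044, "dz": 0, "roll": 0, "jaw": 1}

```text
t: 26.9
eef_pos: [0.505, -0.3888, 0.2373]
ee_rot: [3.141, -0.0, -3.048]
force: [0.4, 1.0, 0.8]
width: 0.0874
gripper_force: 0.0
```

servo_tool:
  moves:
    - {"dx": 0, "dy": -0.04, "dz": 0, "roll": 0, "jaw": 1}
    - {"dx": 0, "dy": -0.012, "dz": -0.02, "roll": 0, "jaw": 1}
    - {"dx": 0, "dy": 0, "dz": -0.035, "roll": 0, "jaw": 1}
    - {"dx": 0, "dy": 0, "dz": 0, "roll": 0, "jaw": 1}
    - {"dx": 0, "dy": 0, "dz": 0, "roll": 0, "jaw": 1}
    - {"dx": 0, "dy": 0, "dz": 0, "roll": 0, "jaw": 1}
    - {"dx": 0, "dy": 0, "dz": 0, "roll": 0, "jaw": 1}
    - {"dx": 0, "dy": 0, "dz": 0, "roll": 0, "jaw": 1}
    - {"dx": 0, "dy": 0, "dz": 0, "roll": 0, "jaw": 1}
    - {"dx": 0, "dy": 0, "dz": 0, "roll": 0, "jaw": 1}

```text
t: 28.15
eef_pos: [0.505, -0.4394, 0.1826]
ee_rot: [-3.142, 0.0, -3.048]
force: [0.4, -0.8, -0.5]
width: 0.0876
gripper_force: 0.0
```

```bash
python3 - <<'E'
from meas import *
s=get_state();print(s['eef_pos'],s['ee_rot'])
for n in('side','top'):
    im,d,c=snap(n,n+'6'); print(n);bottles(im,d,c); tumblers(im,d,c)
E
```

```text
[ 0.50501099 -0.43938681  0.18260261] [-3.14159192e+00  4.39588626e-05 -3.04835503e+00]
side
bottle uv [414. 155.] ztop 0.4997 cap [ 0.52   -0.3913] r 0.0238 mean [ 0.5155 -0.3905] 85
bottle uv [234. 287.] ztop 0.1426 cap [0.5848 0.2527] r 0.0483 mean [0.5883 0.248 ] 222
bottle uv [307. 316.] ztop 0.142 cap [0.4064 0.2291] r 0.0169 mean [0.4048 0.2293] 167
tumbler uv [380. 177.] z 0.0586 rect [ 0.5681 -0.3676] [0.0796 0.0647] 67.0 mean [ 0.5625 -0.3645] white [ 0.5516 -0.392 ] 70 yel [ 0.5652 -0.3568]
tumbler uv [350. 219.] z 0.0595 rect [ 0.5411 -0.1265] [0.0814 0.0616] 83.6 mean [ 0.5362 -0.1223] white [ 0.5413 -0.0959] 147 yel [ 0.5333 -0.1367]
top
bottle uv [228. 290.] ztop 0.1459 cap [0.406  0.2266] r 0.0157 mean [0.4061 0.2264] 120
tumbler uv [374. 229.] z 0.0633 rect [ 0.5405 -0.129 ] [0.0765 0.0598] 82.5 mean [ 0.5404 -0.1287] white [ 0.5446 -0.0993] 147 yel [ 0.5391 -0.1372]
```

servo_tool:
  moves:
    - {"dx": 0, "dy": 0, "dz": -0.034, "roll": 0, "jaw": 1}
    - {"dx": 0, "dy": 0, "dz": -0.034, "roll": 0, "jaw": 1}
    - {"dx": 0, "dy": 0, "dz": -0.034, "roll": 0, "jaw": 1}
    - {"dx": 0, "dy": 0, "dz": 0, "roll": 0, "jaw": 0.4}
    - {"dx": 0, "dy": 0, "dz": 0, "roll": 0, "jaw": 0.4}
    - {"dx": 0, "dy": 0, "dz": 0, "roll": 0, "jaw": 0.4}
    - {"dx": 0, "dy": 0, "dz": 0, "roll": 0, "jaw": 0.4}
    - {"dx": 0, "dy": 0, "dz": 0, "roll": 0, "jaw": 0.4}
    - {"dx": 0, "dy": 0, "dz": 0.004, "roll": 0, "jaw": 0.4}
    - {"dx": 0, "dy": 0, "dz": 0.03, "roll": 0, "jaw": 0.4}
  newtons: 25

```text
t: 29.5
eef_pos: [0.5028, -0.4378, 0.1118]
ee_rot: [3.137, -0.005, -3.049]
force: [0.4, -0.4, -3.0]
width: 0.0552
gripper_force: 24.9
```

servo_tool:
  moves:
    - {"dx": 0, "dy": 0, "dz": 0.05, "roll": 0, "jaw": 0.4}
    - {"dx": 0, "dy": 0.01, "dz": 0.05, "roll": 0, "jaw": 0.4}
    - {"dx": -0.004, "dy": 0.044, "dz": 0.02, "roll": 0, "jaw": 0.4}
    - {"dx": -0.004, "dy": 0.044, "dz": 0, "roll": 0, "jaw": 0.4}
    - {"dx": -0.004, "dy": 0.044, "dz": 0, "roll": 0, "jaw": 0.4}
    - {"dx": -0.004, "dy": 0.044, "dz": 0, "roll": 0, "jaw": 0.4}
    - {"dx": -0.004, "dy": 0.044, "dz": 0, "roll": 0, "jaw": 0.4}
    - {"dx": -0.004, "dy": 0.044, "dz": 0, "roll": 0, "jaw": 0.4}
    - {"dx": -0.004, "dy": 0.044, "dz": 0, "roll": 0, "jaw": 0.4}
    - {"dx": -0.001, "dy": 0.044, "dz": 0, "roll": 0, "jaw": 0.4}

```text
t: 30.75
eef_pos: [0.4747, -0.0759, 0.2341]
ee_rot: [3.141, -0.001, -3.049]
force: [1.3, -0.4, -2.9]
width: 0.055
gripper_force: 24.9
```

servo_tool:
  moves:
    - {"dx": 0, "dy": 0.044, "dz": 0, "roll": 0, "jaw": 0.4}
    - {"dx": 0, "dy": 0.044, "dz": 0, "roll": 0, "jaw": 0.4}
    - {"dx": 0, "dy": 0.044, "dz": 0, "roll": 0, "jaw": 0.4}
    - {"dx": 0, "dy": 0.044, "dz": 0, "roll": 0, "jaw": 0.4}
    - {"dx": 0, "dy": 0.044, "dz": 0, "roll": 0, "jaw": 0.4}
    - {"dx": 0, "dy": 0.044, "dz": 0, "roll": 0, "jaw": 0.4}
    - {"dx": 0, "dy": 0.03, "dz": 0, "roll": 0, "jaw": 0.4}
    - {"dx": 0, "dy": 0.018, "dz": 0, "roll": 0, "jaw": 0.4}
    - {"dx": 0, "dy": 0, "dz": 0, "roll": 0, "jaw": 0.4}
    - {"dx": 0, "dy": 0, "dz": 0, "roll": 0, "jaw": 0.4}

```text
t: 32.0
eef_pos: [0.4757, 0.2338, 0.2343]
ee_rot: [-3.141, -0.001, -3.049]
force: [-0.3, -0.2, -3.2]
width: 0.0552
gripper_force: 24.9
```

```bash
python3 off.py .4766 .235 6
```

```text
[0.4756628  0.23380166 0.23428443] [-3.14106134e+00 -8.87641825e-04 -3.04867192e+00] [-0.25976579 -0.1994157  -3.19953567]
front x 0.4478661229840553 centre 0.47586612298405534 target 0.4766 0.235 go 0.0007338770159447082 0.001198343575456784 2874
```

servo_tool:
  moves:
    - {"dx": 0.001, "dy": 0.001, "dz": -0.025, "roll": 0, "jaw": 0.4}
    - {"dx": 0, "dy": 0, "dz": -0.025, "roll": 0, "jaw": 0.4}
    - {"dx": 0, "dy": 0, "dz": -0.025, "roll": 0, "jaw": 0.4}
    - {"dx": 0, "dy": 0, "dz": -0.015, "roll": 0, "jaw": 0.4}
    - {"dx": 0, "dy": 0, "dz": -0.012, "roll": 0, "jaw": 0.4}
    - {"dx": 0, "dy": 0, "dz": -0.012, "roll": 0, "jaw": 0.4}
    - {"dx": 0, "dy": 0, "dz": -0.012, "roll": 0, "jaw": 0.4}
    - {"dx": 0, "dy": 0, "dz": -0.012, "roll": 0, "jaw": 0.4}
    - {"dx": 0, "dy": 0, "dz": -0.007, "roll": 0, "jaw": 0.4}
    - {"dx": 0, "dy": 0, "dz": 0, "roll": 0, "jaw": 0.4}

```text
t: 33.3
eef_pos: [0.4773, 0.2354, 0.0896]
ee_rot: [-3.141, 0.0, -3.048]
force: [0.7, -1.4, -0.5]
width: 0.0551
gripper_force: 25.0
```

servo_tool:
  moves:
    - {"dx": 0, "dy": 0, "dz": -0.001, "roll": 0, "jaw": 0.4}
    - {"dx": 0, "dy": 0, "dz": -0.001, "roll": 0, "jaw": 0.4}
    - {"dx": 0, "dy": 0, "dz": 0, "roll": 0, "jaw": 0.4}
    - {"dx": 0, "dy": 0, "dz": 0, "roll": 0, "jaw": 0.4}
    - {"dx": 0, "dy": 0, "dz": 0, "roll": 0, "jaw": 0.4}
    - {"dx": 0, "dy": 0, "dz": 0, "roll": 0, "jaw": 0.4}
    - {"dx": 0, "dy": 0, "dz": 0, "roll": 0, "jaw": 0.4}
    - {"dx": 0, "dy": 0, "dz": 0, "roll": 0, "jaw": 0.4}
    - {"dx": 0, "dy": 0, "dz": 0, "roll": 0, "jaw": 0.4}
    - {"dx": 0, "dy": 0, "dz": 0, "roll": 0, "jaw": 0.4}

```text
t: 34.55
eef_pos: [0.4779, 0.2356, 0.0895]
ee_rot: [3.141, 0.002, -3.048]
force: [-1.3, -4.3, 13.6]
width: 0.0552
gripper_force: 25.0
```

Bottle 4 is on its floor. Releasing, then moving to the knocked tumbler (centre (0.541,-0.128), base toward +y) and gripping it close to its base.

servo_tool:
  moves:
    - {"dx": 0, "dy": 0, "dz": 0, "roll": 0, "jaw": 0.85}
    - {"dx": 0, "dy": 0, "dz": 0, "roll": 0, "jaw": 0.85}
    - {"dx": 0, "dy": 0, "dz": 0, "roll": 0, "jaw": 0.85}
    - {"dx": 0, "dy": 0, "dz": 0.03, "roll": 0, "jaw": 0.85}
    - {"dx": 0, "dy": 0, "dz": 0.05, "roll": 0, "jaw": 1}
    - {"dx": 0, "dy": 0, "dz": 0.05, "roll": 0, "jaw": 1}
    - {"dx": 0.007, "dy": -0.034, "dz": 0, "roll": 8, "jaw": 1}
    - {"dx": 0.007, "dy": -0.034, "dz": 0, "roll": 8, "jaw": 1}
    - {"dx": 0.007, "dy": -0.034, "dz": 0, "roll": 8, "jaw": 1}
    - {"dx": 0.007, "dy": -0.034, "dz": 0, "roll": 8, "jaw": 1}

```text
t: 35.8
eef_pos: [0.5051, 0.0987, 0.2175]
ee_rot: [3.142, 0.0, -2.485]
force: [0.6, -0.3, -0.2]
width: 0.0877
gripper_force: 0.0
```

servo_tool:
  moves:
    - {"dx": 0.007, "dy": -0.034, "dz": 0, "roll": 8, "jaw": 1}
    - {"dx": 0.007, "dy": -0.034, "dz": 0, "roll": 8, "jaw": 1}
    - {"dx": 0.007, "dy": -0.034, "dz": 0, "roll": 8, "jaw": 1}
    - {"dx": 0.007, "dy": -0.034, "dz": 0, "roll": 8, "jaw": 1}
    - {"dx": 0.006, "dy": -0.034, "dz": 0, "roll": 8, "jaw": 1}
    - {"dx": 0.005, "dy": -0.03, "dz": 0, "roll": 5, "jaw": 1}
    - {"dx": 0, "dy": 0, "dz": -0.02, "roll": 0, "jaw": 1}
    - {"dx": 0, "dy": 0, "dz": -0.02, "roll": 0, "jaw": 1}
    - {"dx": 0, "dy": 0, "dz": 0, "roll": 0, "jaw": 1}
    - {"dx": 0, "dy": 0, "dz": 0, "roll": 0, "jaw": 1}

```text
t: 37.05
eef_pos: [0.5445, -0.1003, 0.1783]
ee_rot: [-3.141, -0.0, -1.704]
force: [0.3, -0.7, 1.0]
width: 0.0877
gripper_force: 0.0
```

```bash
python3 - <<'E'
from meas import *
s=get_state();print(s['eef_pos'],s['ee_rot'],s['q'])
for n in('side','top'):
    im,d,c=snap(n,n+'7'); print(n);tumblers(im,d,c)
    P=cloud(d,c)
    for q in((.4069,.2286),(.4766,.235),(.5464,.2414),(.6161,.2475)):
        k=(np.linalg.norm(P[...,:2]-np.array(q),axis=-1)<.03)&(P[...,2]>.136)&(P[...,2]<.15)
        r=cv2.minEnclosingCircle(P[k][:,:2].astype(np.float32)); print('cap',np.round(r[0],4),np.round(r[1],4),P[k][:,2].mean() if k.any() else None)
E
```

```text
[ 0.54453472 -0.10028894  0.17825021] [-3.14086899e+00 -1.39769093e-04 -1.70398383e+00] [ 1.71854783e-01  1.97406470e-01 -3.27917300e-01  4.05459707e-04
 -1.04482432e+00 -3.05245689e-01]
side
tumbler uv [380. 177.] z 0.0583 rect [ 0.565 -0.369] [0.0813 0.056 ] 66.4 mean [ 0.5615 -0.365 ] white [ 0.55   -0.3933] 68 yel [ 0.5643 -0.3573]
tumbler uv [350. 219.] z 0.0595 rect [ 0.5392 -0.1282] [0.0836 0.0617] 81.3 mean [ 0.5357 -0.1226] white [ 0.5404 -0.096 ] 143 yel [ 0.5331 -0.1366]
cap [0.4058 0.2271] 0.0179 0.14122706442589095
cap [0.4768 0.2368] 0.0173 0.14109643216490084
cap [0.5442 0.2412] 0.017 0.1408707046260973
cap [0.6156 0.2498] 0.0173 0.1409215449105161
top
tumbler uv [460. 215.] z 0.063 rect [ 0.5679 -0.3707] [0.0773 0.061 ] 65.3 mean [ 0.5674 -0.3699] white [ 0.5549 -0.3973] 143 yel [ 0.5711 -0.3615]
cap [0.4065 0.2265] 0.0161 0.14304945098442404
cap [0.4771 0.2348] 0.0159 0.14322508166373696
cap [0.5442 0.2411] 0.0156 0.1431306813135921
cap [0.6156 0.248 ] 0.0161 0.14288350060230487
```

All four bottles are seated. Descending on the tumbler and closing lightly.

servo_tool:
  moves:
    - {"dx": 0, "dy": 0, "dz": -0.04, "roll": 0, "jaw": 1}
    - {"dx": 0, "dy": 0, "dz": -0.04, "roll": 0, "jaw": 1}
    - {"dx": 0, "dy": 0, "dz": -0.04, "roll": 0, "jaw": 1}
    - {"dx": 0, "dy": 0, "dz": -0.03, "roll": 0, "jaw": 1}
    - {"dx": 0, "dy": 0, "dz": -0.016, "roll": 0, "jaw": 1}
    - {"dx": 0, "dy": 0, "dz": 0, "roll": 0, "jaw": 0.5}
    - {"dx": 0, "dy": 0, "dz": 0, "roll": 0, "jaw": 0.5}
    - {"dx": 0, "dy": 0, "dz": 0, "roll": 0, "jaw": 0.5}
    - {"dx": 0, "dy": 0, "dz": 0, "roll": 0, "jaw": 0.5}
    - {"dx": 0, "dy": 0, "dz": 0, "roll": 0, "jaw": 0.5}
  newtons: 3

```text
t: 38.4
eef_pos: [0.5448, -0.1003, 0.0125]
ee_rot: [-3.14, 0.0, -1.704]
force: [0.8, -0.1, 4.6]
width: 0.0603
gripper_force: 3.0
```

servo_tool:
  moves:
    - {"dx": 0, "dy": 0, "dz": 0, "roll": 0, "jaw": 0.5}
    - {"dx": 0, "dy": 0, "dz": 0, "roll": 0, "jaw": 0.5}
    - {"dx": 0, "dy": 0, "dz": 0.008, "roll": 0, "jaw": 0.5}
    - {"dx": 0, "dy": 0, "dz": 0.008, "roll": 0, "jaw": 0.5}
    - {"dx": 0, "dy": 0, "dz": 0.008, "roll": 0, "jaw": 0.5}
    - {"dx": 0, "dy": 0, "dz": 0.008, "roll": 0, "jaw": 0.5}
    - {"dx": 0, "dy": 0, "dz": 0.008, "roll": 0, "jaw": 0.5}
    - {"dx": 0, "dy": 0, "dz": 0, "roll": 0, "jaw": 0.5}
    - {"dx": 0, "dy": 0, "dz": 0, "roll": 0, "jaw": 0.5}
    - {"dx": 0, "dy": 0, "dz": 0, "roll": 0, "jaw": 0.5}

```text
t: 39.65
eef_pos: [0.5437, -0.1004, 0.0512]
ee_rot: [3.141, -0.0, -1.704]
force: [-0.9, 0.5, -0.5]
width: 0.0601
gripper_force: 3.0
```

```bash
python3 - <<'E'
from h import *
s=get_state();print(s['eef_pos'],s['width'],s['gripper_force'])
im,d,c=snap('side','s8'); snap('wrist','w8'); cv2.imwrite('pics/s8c.png',cv2.resize(im[130:330,230:460,::-1],(690,600)))
E
```

```text
[ 0.54372006 -0.10040254  0.05119392] 0.06012515030319722 2.995407775260901
```

View pics/s8c.png

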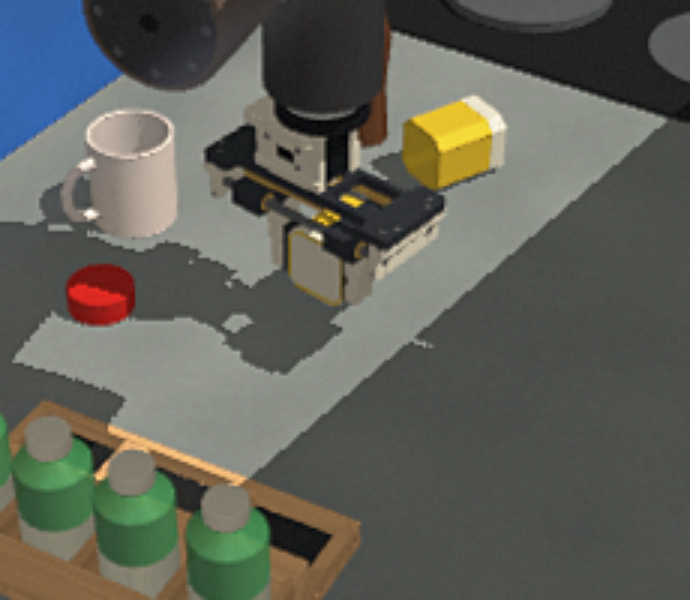

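The crop shows the tumbler held with its white base facing the camera (around (315,268)). It may have started to tip, so I'll fit the base plane, then raise further.

servo_tool:
  moves:
    - {"dx": 0, "dy": 0, "dz": 0.01, "roll": 0, "jaw": 0.5}
    - {"dx": 0, "dy": 0, "dz": 0.01, "roll": 0, "jaw": 0.5}
    - {"dx": 0, "dy": 0, "dz": 0.01, "roll": 0, "jaw": 0.5}
    - {"dx": 0, "dy": 0, "dz": 0.01, "roll": 0, "jaw": 0.5}
    - {"dx": 0, "dy": 0, "dz": 0.01, "roll": 0, "jaw": 0.5}
    - {"dx": 0, "dy": 0, "dz": 0, "roll": 0, "jaw": 0.5}
    - {"dx": 0, "dy": 0, "dz": 0, "roll": 0, "jaw": 0.5}
    - {"dx": 0, "dy": 0, "dz": 0, "roll": 0, "jaw": 0.5}
    - {"dx": 0, "dy": 0, "dz": 0, "roll": 0, "jaw": 0.5}
    - {"dx": 0, "dy": 0, "dz": 0, "roll": 0, "jaw": 0.5}

```text
t: 41.0
eef_pos: [0.5439, -0.1004, 0.1013]
ee_rot: [3.141, -0.0, -1.704]
force: [0.6, 0.3, -0.8]
width: 0.0602
gripper_force: 3.0
```

```bash
cat > tilt.py <<'E'
from meas import *
import sys
s=get_state();e=s['eef_pos'];print(e,s['width'],s['force'])
im,d,c=snap('side','s'+sys.argv[1]); P=cloud(d,c); h=cv2.cvtColor(im,cv2.COLOR_RGB2HSV)
near=(np.linalg.norm(P-(e+[0,0,.019]),axis=-1)<.075)
y=near&(h[...,0]>20)&(h[...,0]<33)&(h[...,1]>150)
# plane normals from depth, white/yellow faces
for nm,k in(('yellow',y),('white',near&(h[...,1]<60)&(h[...,2]>110))):
    for m in comps(k,60):
        q=P[m]; q0=np.median(q,0); q=q[np.linalg.norm(q-q0,axis=1)<.03]; u,w,v=np.linalg.svd(q-q.mean(0),full_matrices=False); n=v[2]; n=n*np.sign(n[2] if abs(n[2])>.05 else n[1]); print(nm,m.sum(),q.mean(0).round(4),'n',n.round(3),'rms',(w[2]/np.sqrt(len(q))).round(4),'z',P[m][:,2].min().round(3),P[m][:,2].max().round(3))
cv2.imwrite('pics/s%sc.png'%sys.argv[1],cv2.resize(im[130:330,230:460,::-1],(690,600)))
E
python3 - <<'E'
E
python3 tilt.py 9
```

```text
[ 0.54391092 -0.10038321  0.10131802] 0.06016549720860426 [ 0.5754197   0.34541085 -0.82136477]
white 88 [ 0.5857 -0.094   0.1342] n [ 0.078  0.997 -0.009] rms 0.0022 z 0.102 0.157
white 263 [ 0.5456 -0.0909  0.1184] n [0.142 0.99  0.016] rms 0.0017 z 0.091 0.143
white 117 [ 0.5012 -0.0863  0.1246] n [ 0.87  -0.474  0.136] rms 0.0037 z 0.102 0.155
```

View pics/s9c.png

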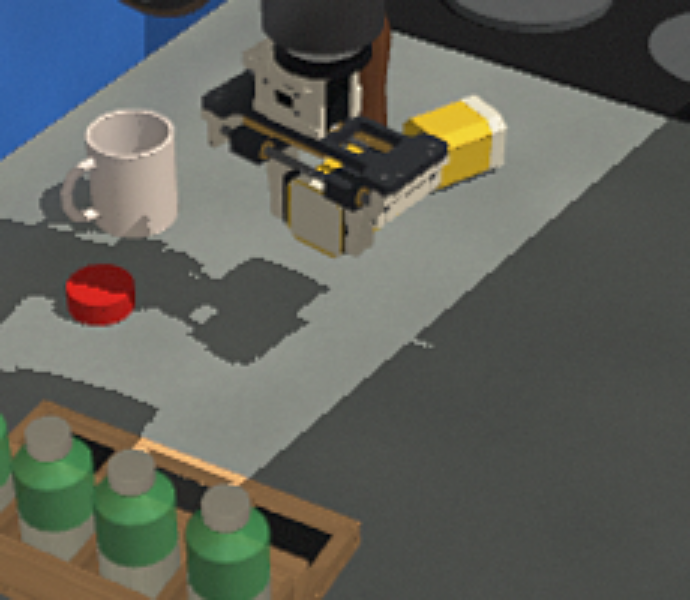

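At 3 N the tumbler stays level (base normal horizontal), so it won't swing under its own weight. New plan: re-grip at mid-length, carry it over its well with the base overlapping the 58 mm middle wall, and lower it. The wall edge will then tip the base up while the pads act as a pivot.

servo_tool:
  moves:
    - {"dx": 0, "dy": 0, "dz": -0.03, "roll": 0, "jaw": 0.5}
    - {"dx": 0, "dy": 0, "dz": -0.03, "roll": 0, "jaw": 0.5}
    - {"dx": 0, "dy": 0, "dz": -0.02, "roll": 0, "jaw": 0.5}
    - {"dx": 0, "dy": 0, "dz": -0.009, "roll": 0, "jaw": 0.5}
    - {"dx": 0, "dy": 0, "dz": 0, "roll": 0, "jaw": 0.5}
    - {"dx": 0, "dy": 0, "dz": 0, "roll": 0, "jaw": 1}
    - {"dx": 0, "dy": 0, "dz": 0, "roll": 0, "jaw": 1}
    - {"dx": 0, "dy": 0, "dz": 0, "roll": 0, "jaw": 1}
    - {"dx": -0.002, "dy": -0.013, "dz": 0, "roll": 0, "jaw": 1}
    - {"dx": -0.002, "dy": -0.013, "dz": 0, "roll": 0, "jaw": 1}

```text
t: 42.3
eef_pos: [0.5399, -0.1271, 0.0127]
ee_rot: [-3.141, 0.0, -1.704]
force: [-0.1, -0.5, 1.3]
width: 0.0874
gripper_force: 0.0
```

servo_tool:
  moves:
    - {"dx": 0, "dy": -0.001, "dz": 0, "roll": 0, "jaw": 0.5}
    - {"dx": 0, "dy": 0, "dz": 0, "roll": 0, "jaw": 0.5}
    - {"dx": 0, "dy": 0, "dz": 0, "roll": 0, "jaw": 0.5}
    - {"dx": 0, "dy": 0, "dz": 0, "roll": 0, "jaw": 0.5}
    - {"dx": 0, "dy": 0, "dz": 0, "roll": 0, "jaw": 0.5}
    - {"dx": 0, "dy": 0, "dz": 0.005, "roll": 0, "jaw": 0.5}
    - {"dx": 0, "dy": 0, "dz": 0.03, "roll": 0, "jaw": 0.5}
    - {"dx": 0, "dy": 0, "dz": 0.04, "roll": 0, "jaw": 0.5}
    - {"dx": 0, "dy": 0, "dz": 0.04, "roll": 0, "jaw": 0.5}
    - {"dx": 0, "dy": 0, "dz": 0, "roll": 0, "jaw": 0.5}
  newtons: 6

```text
t: 43.55
eef_pos: [0.5421, -0.1273, 0.1312]
ee_rot: [-3.135, 0.001, -1.704]
force: [0.7, 0.3, -1.8]
width: 0.0598
gripper_force: 6.0
```

```bash
python3 tilt.py 10
```

```text
[ 0.54211666 -0.12728482  0.13121642] 0.059827042571946244 [ 0.66166337  0.33120391 -1.77560285]
yellow 110 [ 0.5366 -0.1155  0.1734] n [-0.367 -0.451  0.814] rms 0.0041 z 0.13 0.207
white 450 [ 0.5427 -0.0925  0.1582] n [0.1   0.978 0.183] rms 0.004 z 0.12 0.189
white 130 [ 0.4988 -0.1132  0.1556] n [ 0.839 -0.526  0.139] rms 0.0036 z 0.132 0.186
```

servo_tool:
  moves:
    - {"dx": 0.009, "dy": 0.037, "dz": 0, "roll": 1.6, "jaw": 0.5}
    - {"dx": 0.009, "dy": 0.037, "dz": 0, "roll": 1.6, "jaw": 0.5}
    - {"dx": 0.009, "dy": 0.037, "dz": 0, "roll": 1.6, "jaw": 0.5}
    - {"dx": 0.009, "dy": 0.037, "dz": 0, "roll": 1.6, "jaw": 0.5}
    - {"dx": 0.009, "dy": 0.037, "dz": 0, "roll": 1.6, "jaw": 0.5}
    - {"dx": 0.009, "dy": 0.037, "dz": 0, "roll": 1.6, "jaw": 0.5}
    - {"dx": 0.009, "dy": 0.037, "dz": 0, "roll": 1.6, "jaw": 0.5}
    - {"dx": 0.008, "dy": 0.037, "dz": 0, "roll": 1.6, "jaw": 0.5}
    - {"dx": 0, "dy": 0.002, "dz": 0, "roll": 0, "jaw": 0.5}
    - {"dx": 0, "dy": 0, "dz": 0, "roll": 0, "jaw": 0.5}

```text
t: 44.85
eef_pos: [0.61, 0.1703, 0.1261]
ee_rot: [3.139, -0.001, -1.481]
force: [-0.0, 0.3, -1.4]
width: 0.0599
gripper_force: 6.0
```

```bash
python3 tilt.py 11; python3 - <<'E'
from meas import *
im,d,c=snap('wrist','w11');P=cloud(d,c);h=cv2.cvtColor(im,cv2.COLOR_RGB2HSV); e=get_state()['eef_pos']
near=(np.linalg.norm(P-(e+[0,0,.019]),axis=-1)<.075)&(P[...,2]>.085)&(h[...,1]>110)&(h[...,0]>20)&(h[...,0]<33)
print(near.sum(),P[near].min(0),P[near].max(0))
cv2.imwrite('pics/s11c.png',cv2.resize(cv2.imread('pics/s11.png')[200:380,130:360],(767,600)))
E
```

```text
[0.610015   0.17026838 0.126078  ] 0.05989136158658364 [-0.04448255  0.28214584 -1.4436647 ]
yellow 65 [0.615  0.1826 0.1719] n [ 0.072 -0.148  0.986] rms 0.0015 z 0.167 0.176
white 579 [0.6022 0.2035 0.1552] n [-0.141  0.971  0.193] rms 0.0039 z 0.113 0.18
white 129 [0.5652 0.1743 0.1488] n [ 0.946 -0.285  0.152] rms 0.0031 z 0.127 0.176
21461 [0.57961752 0.12717675 0.11493028] [0.64761426 0.18510812 0.21736297]
```

View pics/s11c.png

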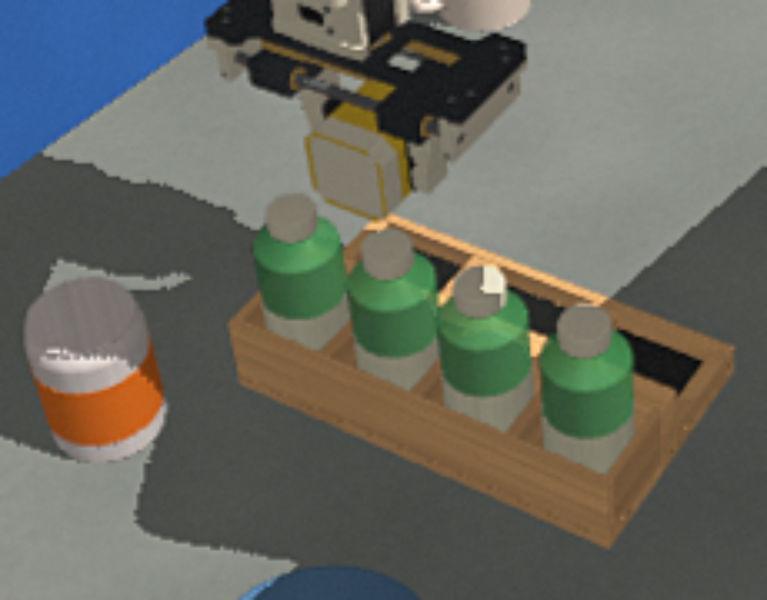

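The tumbler is level above well 2, base toward the wall. I'll shift 5 mm away from the bottles, then lower so the wall edge starts tipping it.

servo_tool:
  moves:
    - {"dx": 0.001, "dy": -0.005, "dz": 0, "roll": 0, "jaw": 0.5}
    - {"dx": 0, "dy": 0, "dz": -0.025, "roll": 0, "jaw": 0.5}
    - {"dx": 0, "dy": 0, "dz": -0.025, "roll": 0, "jaw": 0.5}
    - {"dx": 0, "dy": 0, "dz": -0.004, "roll": 0, "jaw": 0.5}
    - {"dx": 0, "dy": 0, "dz": -0.004, "roll": 0, "jaw": 0.5}
    - {"dx": 0, "dy": 0, "dz": -0.004, "roll": 0, "jaw": 0.5}
    - {"dx": 0, "dy": 0, "dz": -0.004, "roll": 0, "jaw": 0.5}
    - {"dx": 0, "dy": 0, "dz": -0.004, "roll": 0, "jaw": 0.5}
    - {"dx": 0, "dy": 0, "dz": -0.004, "roll": 0, "jaw": 0.5}
    - {"dx": 0, "dy": 0, "dz": 0, "roll": 0, "jaw": 0.5}

```text
t: 46.2
eef_pos: [0.6124, 0.1657, 0.0535]
ee_rot: [-3.141, 0.0, -1.481]
force: [2.0, -2.1, 2.4]
width: 0.0597
gripper_force: 6.0
```

```bash
python3 tilt.py 12
```

```text
[0.61244189 0.16573068 0.05353049] 0.059669818941319286 [ 1.96700823 -2.10905779  2.44624324]
white 262 [0.6151 0.1917 0.0924] n [-0.076  0.935  0.348] rms 0.0019 z 0.063 0.124
white 101 [0.5674 0.17   0.0761] n [ 0.939 -0.307  0.154] rms 0.0032 z 0.055 0.101
```

It's tipping (base normal now lifted about 20°, forces small). Continuing.

servo_tool:
  moves:
    - {"dx": 0, "dy": 0, "dz": -0.003, "roll": 0, "jaw": 0.5}
    - {"dx": 0, "dy": 0, "dz": -0.003, "roll": 0, "jaw": 0.5}
    - {"dx": 0, "dy": 0, "dz": -0.003, "roll": 0, "jaw": 0.5}
    - {"dx": 0, "dy": 0, "dz": -0.003, "roll": 0, "jaw": 0.5}
    - {"dx": 0, "dy": 0, "dz": -0.002, "roll": 0, "jaw": 0.5}
    - {"dx": 0, "dy": 0, "dz": 0, "roll": 0, "jaw": 0.5}
    - {"dx": 0, "dy": 0, "dz": 0, "roll": 0, "jaw": 0.5}
    - {"dx": 0, "dy": 0, "dz": 0, "roll": 0, "jaw": 0.5}
    - {"dx": 0, "dy": 0, "dz": 0, "roll": 0, "jaw": 0.5}
    - {"dx": 0, "dy": 0, "dz": 0, "roll": 0, "jaw": 0.5}

```text
t: 47.5
eef_pos: [0.6118, 0.1658, 0.0394]
ee_rot: [3.141, 0.0, -1.481]
force: [1.3, 0.5, -1.2]
width: 0.0597
gripper_force: 6.0
```

```bash
python3 tilt.py 13;python3 - <<'E'
import cv2
cv2.imwrite('pics/s13c.png',cv2.resize(cv2.imread('pics/s13.png')[220:340,180:340],(800,600)))
E
```

```text
[0.61176206 0.16575315 0.03938157] 0.059722231255485474 [ 1.25760534  0.53093465 -1.24847283]
white 160 [0.6194 0.1873 0.0802] n [-0.004  0.74   0.673] rms 0.0022 z 0.064 0.093
white 81 [0.5663 0.1692 0.0626] n [ 0.961 -0.248  0.123] rms 0.0029 z 0.042 0.084
```

View pics/s13c.png

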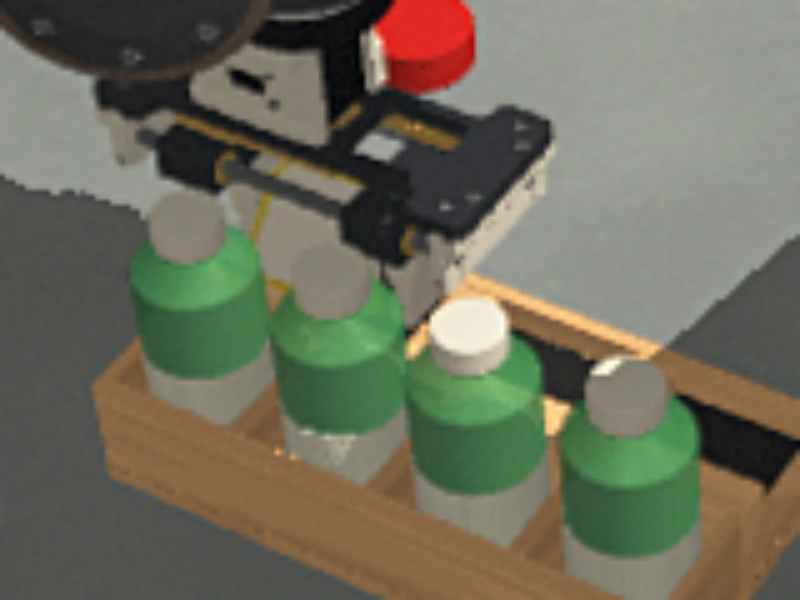

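The base is tilting up behind the bottle caps (around (290,210)) and the force is low. I'm pushing toward the wall to finish the turn.

servo_tool:
  moves:
    - {"dx": 0, "dy": 0.001, "dz": -0.001, "roll": 0, "jaw": 0.5}
    - {"dx": 0, "dy": 0.001, "dz": -0.001, "roll": 0, "jaw": 0.5}
    - {"dx": 0, "dy": 0.001, "dz": -0.001, "roll": 0, "jaw": 0.5}
    - {"dx": 0, "dy": 0.001, "dz": 0, "roll": 0, "jaw": 0.5}
    - {"dx": 0, "dy": 0, "dz": 0, "roll": 0, "jaw": 0.5}
    - {"dx": 0, "dy": 0, "dz": 0, "roll": 0, "jaw": 0.5}
    - {"dx": 0, "dy": 0, "dz": 0, "roll": 0, "jaw": 0.5}
    - {"dx": 0, "dy": 0, "dz": 0, "roll": 0, "jaw": 0.5}
    - {"dx": 0, "dy": 0, "dz": 0, "roll": 0, "jaw": 0.5}
    - {"dx": 0, "dy": 0, "dz": 0, "roll": 0, "jaw": 0.5}

```text
t: 48.8
eef_pos: [0.6116, 0.1682, 0.0364]
ee_rot: [3.14, -0.002, -1.481]
force: [0.3, -7.5, 1.5]
width: 0.0599
gripper_force: 6.0
```

```bash
python3 tilt.py 14;python3 - <<'E'
from h import *
im,d,c=snap('wrist','w14');P=cloud(d,c);h=cv2.cvtColor(im,cv2.COLOR_RGB2HSV);e=get_state()['eef_pos']
print(P[200:420:20,300:341:20].round(3).tolist()[:6])
E
```

```text
[0.61164039 0.16822116 0.03644078] 0.05989959740353484 [ 0.2788972  -7.51255051  1.51181959]
white 131 [0.6209 0.1882 0.0773] n [0.001 0.672 0.74 ] rms 0.0021 z 0.062 0.088
white 72 [0.5655 0.1715 0.061 ] n [ 0.986 -0.12   0.112] rms 0.0028 z 0.04 0.086
[[[0.624, 0.121, 0.064], [0.617, 0.121, 0.065], [0.61, 0.12, 0.065]], [[0.623, 0.127, 0.071], [0.616, 0.127, 0.071], [0.61, 0.126, 0.071]], [[0.622, 0.133, 0.077], [0.616, 0.132, 0.077], [0.609, 0.132, 0.076]], [[0.622, 0.138, 0.082], [0.615, 0.137, 0.083], [0.609, 0.137, 0.083]], [[0.621, 0.143, 0.088], [0.615, 0.142, 0.089], [0.609, 0.142, 0.087]], [[0.62, 0.147, 0.093], [0.615, 0.147, 0.092], [0.609, 0.146, 0.092]]]
```

View pics/w14.png

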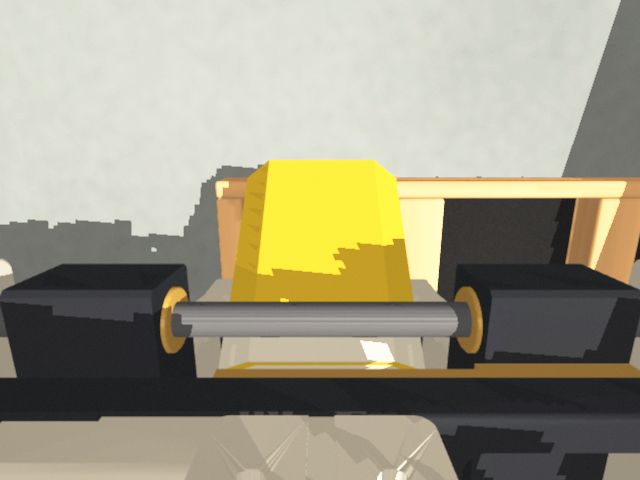

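From the wrist view, the tumbler's upper face slopes about 48°, and it has also slid about 11 mm in the pads. I'll finish the turn by drawing the tilted mouth back against the outer low rim (z=24). That rim pushes below the pivot, so it turns the tumbler further.

servo_tool:
  moves:
    - {"dx": 0, "dy": -0.006, "dz": 0, "roll": 0, "jaw": 0.5}
    - {"dx": 0.001, "dy": -0.007, "dz": 0, "roll": 0, "jaw": 0.5}
    - {"dx": 0.001, "dy": -0.007, "dz": 0, "roll": 0, "jaw": 0.5}
    - {"dx": 0.001, "dy": -0.006, "dz": 0, "roll": 0, "jaw": 0.5}
    - {"dx": 0, "dy": -0.003, "dz": 0, "roll": 0, "jaw": 0.5}
    - {"dx": 0, "dy": -0.003, "dz": 0, "roll": 0, "jaw": 0.5}
    - {"dx": 0, "dy": -0.002, "dz": 0, "roll": 0, "jaw": 0.5}
    - {"dx": 0, "dy": -0.002, "dz": 0, "roll": 0, "jaw": 0.5}
    - {"dx": 0, "dy": -0.002, "dz": 0, "roll": 0, "jaw": 0.5}
    - {"dx": 0, "dy": 0, "dz": 0, "roll": 0, "jaw": 0.5}

```text
t: 50.15
eef_pos: [0.6158, 0.1317, 0.0369]
ee_rot: [-3.14, 0.0, -1.481]
force: [0.7, 2.7, 4.3]
width: 0.0601
gripper_force: 6.0
```

```bash
cat > wt.py <<'E'
from h import *
import sys
s=get_state();e=s['eef_pos'];print(e,s['force'],s['width'])
u=np.array([float(sys.argv[2]),float(sys.argv[3])]); u/=np.linalg.norm(u)   # base direction
im,d,c=snap('wrist','w'+sys.argv[1]);P=cloud(d,c);h=cv2.cvtColor(im,cv2.COLOR_RGB2HSV)
m=(h[...,0]>20)&(h[...,0]<33)&(h[...,1]>190); m[:,:270]=0;m[:,370:]=0;m[300:]=0
q=P[m]; a=(q[:,:2]-e[:2])@u; z=q[:,2]-e[2]-.019
f=cv2.fitLine(np.stack([a,z],1).astype(np.float32),cv2.DIST_HUBER,0,.001,.001).ravel(); th=np.degrees(np.arctan2(f[1],f[0]))%180
t=np.radians(th); n=np.array([-np.sin(t),np.cos(t)]); print('theta',th.round(1),'perp',((f[2:]@n)*1000).round(1),'along(mouth)',((np.stack([a,z],1)@[np.cos(t),np.sin(t)]).min()*1000).round(1),m.sum())
E
python3 wt.py 15 -.0912 .9958; python3 tilt.py 15
```

```text
[0.61580612 0.13171314 0.03693334] [0.74709749 2.68392508 4.30448178] 0.06006406300490297
theta 70.7 perp 33.9 along(mouth) -32.6 9068
[0.61582334 0.13170658 0.03694383] 0.05981362203789962 [0.03532012 2.666717   4.81275286]
yellow 171 [0.5902 0.1502 0.0508] n [ 0.758 -0.631  0.162] rms 0.0028 z 0.006 0.074
white 151 [0.6153 0.1577 0.0906] n [-0.015  0.297  0.955] rms 0.0021 z 0.084 0.096
white 82 [0.5981 0.1647 0.0807] n [ 0.298 -0.722  0.624] rms 0.0034 z 0.038 0.091
white 110 [0.5711 0.1351 0.0584] n [ 0.959 -0.236  0.156] rms 0.0033 z -0.002 0.085
```

Now at 71° and better centred. A little more.

servo_tool:
  moves:
    - {"dx": 0, "dy": -0.002, "dz": 0, "roll": 0, "jaw": 0.5}
    - {"dx": 0, "dy": -0.002, "dz": 0, "roll": 0, "jaw": 0.5}
    - {"dx": 0, "dy": -0.002, "dz": 0, "roll": 0, "jaw": 0.5}
    - {"dx": 0, "dy": -0.002, "dz": 0, "roll": 0, "jaw": 0.5}
    - {"dx": 0, "dy": -0.002, "dz": 0, "roll": 0, "jaw": 0.5}
    - {"dx": 0, "dy": 0, "dz": 0, "roll": 0, "jaw": 0.5}
    - {"dx": 0, "dy": 0, "dz": 0, "roll": 0, "jaw": 0.5}
    - {"dx": 0, "dy": 0, "dz": 0, "roll": 0, "jaw": 0.5}
    - {"dx": 0, "dy": 0, "dz": 0, "roll": 0, "jaw": 0.5}
    - {"dx": 0, "dy": 0, "dz": 0, "roll": 0, "jaw": 0.5}

```text
t: 51.5
eef_pos: [0.6145, 0.1213, 0.0363]
ee_rot: [3.141, -0.0, -1.481]
force: [0.6, -1.8, 2.0]
width: 0.0599
gripper_force: 6.0
```

```bash
python3 wt.py 16 -.0912 .9958
```

```text
[0.61454537 0.12125095 0.03631235] [ 0.59875687 -1.84851268  1.96002572] 0.05985161915563663
theta 80.5 perp 31.1 along(mouth) -28.6 6367
```

Now 80° and centred. I'll set it on the free counter beside the carrier, where it will settle flat on its mouth, and regrip it near the base.

servo_tool:
  moves:
    - {"dx": 0, "dy": 0.004, "dz": 0.02, "roll": 0, "jaw": 0.5}
    - {"dx": 0, "dy": 0, "dz": 0.02, "roll": 0, "jaw": 0.5}
    - {"dx": -0.012, "dy": -0.026, "dz": 0, "roll": 0, "jaw": 0.5}
    - {"dx": -0.012, "dy": -0.026, "dz": 0, "roll": 0, "jaw": 0.5}
    - {"dx": -0.012, "dy": -0.026, "dz": 0, "roll": 0, "jaw": 0.5}
    - {"dx": -0.012, "dy": -0.026, "dz": 0, "roll": 0, "jaw": 0.5}
    - {"dx": 0, "dy": 0, "dz": -0.03, "roll": 0, "jaw": 0.5}
    - {"dx": 0, "dy": 0, "dz": -0.02, "roll": 0, "jaw": 0.5}
    - {"dx": 0, "dy": 0, "dz": -0.006, "roll": 0, "jaw": 0.5}
    - {"dx": 0, "dy": 0, "dz": -0.004, "roll": 0, "jaw": 0.5}

```text
t: 52.8
eef_pos: [0.5671, 0.0211, 0.0166]
ee_rot: [-3.141, -0.0, -1.481]
force: [-0.1, 0.7, -0.7]
width: 0.0598
gripper_force: 6.0
```

```bash
python3 wt.py 17 -.0912 .9958
```

```text
[0.56711376 0.02111798 0.01664959] [-0.14172211  0.66464588 -0.72830896] 0.059841066298897794
theta 80.4 perp 31.1 along(mouth) -29.4 6362
```

servo_tool:
  moves:
    - {"dx": 0, "dy": 0, "dz": -0.002, "roll": 0, "jaw": 0.5}
    - {"dx": 0, "dy": 0, "dz": -0.002, "roll": 0, "jaw": 0.5}
    - {"dx": 0, "dy": 0, "dz": -0.002, "roll": 0, "jaw": 0.5}
    - {"dx": 0, "dy": 0, "dz": 0, "roll": 0, "jaw": 0.5}
    - {"dx": 0, "dy": 0, "dz": 0, "roll": 0, "jaw": 1}
    - {"dx": 0, "dy": 0, "dz": 0, "roll": 0, "jaw": 1}
    - {"dx": 0, "dy": 0, "dz": 0, "roll": 0, "jaw": 1}
    - {"dx": 0, "dy": 0, "dz": 0.03, "roll": 0, "jaw": 1}
    - {"dx": 0, "dy": 0, "dz": 0.05, "roll": 0, "jaw": 1}
    - {"dx": 0, "dy": 0, "dz": 0.05, "roll": 0, "jaw": 1}

```text
t: 54.1
eef_pos: [0.5667, 0.0216, 0.1417]
ee_rot: [3.141, -0.0, -1.481]
force: [0.4, 0.4, -0.4]
width: 0.0879
gripper_force: 0.0
```

```bash
python3 - <<'E'
from meas import *
s=get_state();e=s['eef_pos'];print(e)
for n in('wrist','side','top'):
    im,d,c=snap(n,n+'18');P=cloud(d,c);h=cv2.cvtColor(im,cv2.COLOR_RGB2HSV)
    k=(np.linalg.norm(P[...,:2]-[.567,.021],axis=-1)<.07)&(P[...,2]>.066)&(P[...,2]<.088)&(h[...,2]>90)
    if n=='wrist': k[290:]=0
    if k.sum()>30:
        m=max(comps(k,20),key=lambda a:a.sum()); r=cv2.minAreaRect(P[m][:,:2].astype(np.float32)); print(n,np.round(r[0],4),np.round(r[1],4),r[2],np.median(P[m][:,2]),m.sum(),np.std(P[m][:,2]))
E
```

```text
[0.56670591 0.02161217 0.14169513]
wrist [0.5682 0.0142] [0.0613 0.0593] 5.1455159187316895 0.07651324420243115 8671 0.0011237374522454222
side [0.5673 0.0176] [0.0636 0.0662] 4.441390514373779 0.07389465055116784 464 0.0024174156231450807
top [0.541  0.0201] [0.0096 0.0386] 6.24449348449707 0.07419977919792503 56 0.0034396405220675354
```

View pics/wrist18.png

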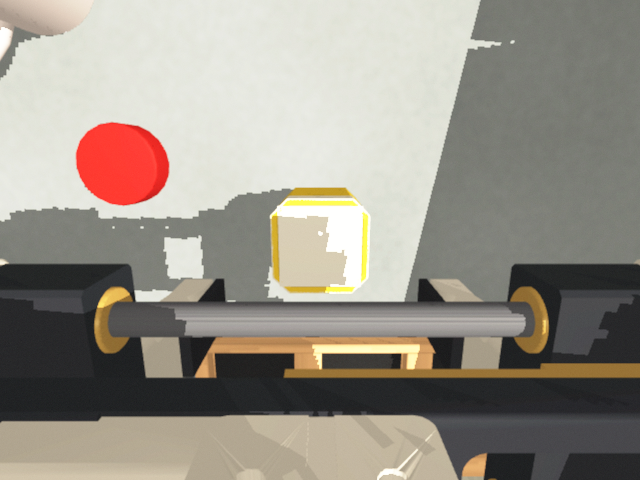

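The wrist view shows the tumbler standing mouth-down (white base centred at about (320,243)), yaw 5.1°. Regripping near the top and carrying it to well 2 at (0.613, 0.162).

servo_tool:
  moves:
    - {"dx": 0.001, "dy": -0.0065, "dz": -0.03, "roll": 0, "jaw": 1}
    - {"dx": 0, "dy": 0, "dz": -0.03, "roll": 0, "jaw": 1}
    - {"dx": 0, "dy": 0, "dz": -0.03, "roll": 0, "jaw": 1}
    - {"dx": 0, "dy": 0, "dz": -0.006, "roll": 0, "jaw": 1}
    - {"dx": 0, "dy": 0, "dz": 0, "roll": 0, "jaw": 0.5}
    - {"dx": 0, "dy": 0, "dz": 0, "roll": 0, "jaw": 0.5}
    - {"dx": 0, "dy": 0, "dz": 0, "roll": 0, "jaw": 0.5}
    - {"dx": 0, "dy": 0, "dz": 0, "roll": 0, "jaw": 0.5}
    - {"dx": 0, "dy": 0, "dz": 0.02, "roll": 0, "jaw": 0.5}
    - {"dx": 0, "dy": 0, "dz": 0.03, "roll": 0, "jaw": 0.5}
  newtons: 12

```text
t: 55.5
eef_pos: [0.5671, 0.0149, 0.0943]
ee_rot: [3.139, -0.0, -1.481]
force: [0.3, 0.4, -0.8]
width: 0.0601
gripper_force: 12.0
```

servo_tool:
  moves:
    - {"dx": 0.011, "dy": 0.036, "dz": 0, "roll": 0, "jaw": 0.5}
    - {"dx": 0.011, "dy": 0.036, "dz": 0, "roll": 0, "jaw": 0.5}
    - {"dx": 0.011, "dy": 0.036, "dz": 0, "roll": 0, "jaw": 0.5}
    - {"dx": 0.011, "dy": 0.036, "dz": 0, "roll": 0, "jaw": 0.5}
    - {"dx": 0.001, "dy": 0.003, "dz": 0, "roll": 0, "jaw": 0.5}
    - {"dx": 0, "dy": 0, "dz": -0.01, "roll": 0, "jaw": 0.5}
    - {"dx": 0, "dy": 0, "dz": 0, "roll": 0, "jaw": 0.5}
    - {"dx": 0, "dy": 0, "dz": 0, "roll": 0, "jaw": 0.5}
    - {"dx": 0, "dy": 0, "dz": 0, "roll": 0, "jaw": 0.5}
    - {"dx": 0, "dy": 0, "dz": 0, "roll": 0, "jaw": 0.5}

```text
t: 56.75
eef_pos: [0.6131, 0.1619, 0.0848]
ee_rot: [-3.141, 0.0, -1.481]
force: [0.5, 0.4, -1.8]
width: 0.0601
gripper_force: 12.0
```

```bash
cat > base.py <<'E'
from meas import *
import sys
x,y,z0,z1=map(float,sys.argv[2:6]); s=get_state();e=s['eef_pos'];print(e,s['ee_rot'],s['force'])
for n in('wrist','side','top'):
    im,d,c=snap(n,n+sys.argv[1]);P=cloud(d,c);h=cv2.cvtColor(im,cv2.COLOR_RGB2HSV)
    k=(np.linalg.norm(P[...,:2]-[x,y],axis=-1)<.07)&(P[...,2]>z0)&(P[...,2]<z1)&(h[...,1]<90)&(h[...,2]>90)
    if n=='wrist': k[290:]=0
    if k.sum()>30:
        m=max(comps(k,15),key=lambda a:a.sum()); r=cv2.minAreaRect(P[m][:,:2].astype(np.float32)); print(n,np.round(r[0],4),np.round(r[1],4),r[2],np.median(P[m][:,2]),m.sum(),np.std(P[m][:,2]))
E
python3 base.py 19 .613 .162 .09 .13
```

```text
[0.6131292  0.16189879 0.084821  ] [-3.14122623e+00  1.80061315e-04 -1.48132795e+00] [ 0.5122394   0.36616047 -1.80750612]
wrist [0.6154 0.1416] [0.0918 0.0212] 5.198358058929443 0.1155939648873438 6136 0.006035477873729825
side [0.619  0.1766] [0.043  0.0787] 71.463623046875 0.11258068720746678 387 0.006289576787909329
top [0.5894 0.1589] [0.0063 0.022 ] 24.76513671875 0.11608185572900215 20 0.0026486454504283637
```

servo_tool:
  moves:
    - {"dx": 0, "dy": 0, "dz": -0.01, "roll": 0, "jaw": 0.5}
    - {"dx": 0, "dy": 0, "dz": -0.008, "roll": 0, "jaw": 0.5}
    - {"dx": 0, "dy": 0, "dz": -0.006, "roll": 0, "jaw": 0.5}
    - {"dx": 0, "dy": 0, "dz": -0.004, "roll": 0, "jaw": 0.5}
    - {"dx": 0, "dy": 0, "dz": -0.003, "roll": 0, "jaw": 0.5}
    - {"dx": 0, "dy": 0, "dz": -0.001, "roll": 0, "jaw": 0.5}
    - {"dx": 0, "dy": 0, "dz": 0, "roll": 0, "jaw": 0.5}
    - {"dx": 0, "dy": 0, "dz": 0, "roll": 0, "jaw": 0.5}
    - {"dx": 0, "dy": 0, "dz": 0, "roll": 0, "jaw": 0.5}
    - {"dx": 0, "dy": 0, "dz": 0, "roll": 0, "jaw": 0.5}

```text
t: 58.15
eef_pos: [0.613, 0.1621, 0.0533]
ee_rot: [-3.141, -0.0, -1.481]
force: [-2.9, -1.4, 5.3]
width: 0.0596
gripper_force: 12.0
```

The tumbler is seated. Releasing, moving toward the second tumbler, and measuring how close the pepper mill stands to it.

servo_tool:
  moves:
    - {"dx": 0, "dy": 0, "dz": 0, "roll": 0, "jaw": 0.85}
    - {"dx": 0, "dy": 0, "dz": 0, "roll": 0, "jaw": 0.85}
    - {"dx": 0, "dy": 0, "dz": 0, "roll": 0, "jaw": 0.85}
    - {"dx": 0, "dy": 0, "dz": 0.03, "roll": 0, "jaw": 0.85}
    - {"dx": 0, "dy": 0, "dz": 0.06, "roll": 0, "jaw": 1}
    - {"dx": 0, "dy": 0, "dz": 0.06, "roll": 0, "jaw": 1}
    - {"dx": 0, "dy": -0.04, "dz": 0, "roll": -3, "jaw": 1}
    - {"dx": 0, "dy": -0.044, "dz": 0, "roll": -3, "jaw": 1}
    - {"dx": -0.005, "dy": -0.044, "dz": 0, "roll": -3, "jaw": 1}
    - {"dx": -0.005, "dy": -0.044, "dz": 0, "roll": -3, "jaw": 1}

```text
t: 59.4
eef_pos: [0.6028, -0.0112, 0.2026]
ee_rot: [-3.141, 0.0, -1.692]
force: [0.2, -0.0, -0.1]
width: 0.0877
gripper_force: 0.0
```

```bash
python3 base.py 20 .613 .162 .07 .1; python3 - <<'E'
from meas import *
for f in('top20','side20'):
    im,d,c=load(f); print(f); tumblers(im,d,c); P=cloud(d,c)
    for a,b in((.06,.09),(.1,.15)):
        k=(np.linalg.norm(P[...,:2]-[.67,-.365],axis=-1)<.06)&(P[...,2]>a)&(P[...,2]<b)
        r=cv2.minEnclosingCircle(P[k][:,:2].astype(np.float32)); print('mill',a,np.round(r[0],4),round(r[1],4),P[k].min(0).round(3),P[k].max(0).round(3))
E
```

```text
[ 0.60279347 -0.01116765  0.2025733 ] [-3.14142349e+00  4.59215977e-05 -1.69190506e+00] [ 0.24467786 -0.03626512 -0.09704782]
side [0.614  0.1623] [0.0553 0.0536] 3.1815922260284424 0.08227113303842971 327 0.0016104548641134074
top20
tumbler uv [460. 215.] z 0.0629 rect [ 0.5684 -0.371 ] [0.0771 0.0619] 64.8 mean [ 0.5672 -0.3702] white [ 0.5546 -0.3973] 143 yel [ 0.5707 -0.3619]
mill 0.06 [ 0.6684 -0.3692] 0.021 [ 0.65  -0.381  0.061] [ 0.685 -0.353  0.09 ]
mill 0.1 [ 0.6738 -0.3758] 0.0262 [ 0.648 -0.402  0.1  ] [ 0.7   -0.351  0.149]
side20
tumbler uv [380. 177.] z 0.0584 rect [ 0.5655 -0.3676] [0.0804 0.0611] 63.5 mean [ 0.5621 -0.3647] white [ 0.5507 -0.3919] 69 yel [ 0.5649 -0.3573]
mill 0.06 [ 0.67   -0.3698] 0.0237 [ 0.649 -0.388  0.061] [ 0.692 -0.346  0.09 ]
mill 0.1 [ 0.6736 -0.3696] 0.0266 [ 0.648 -0.392  0.1  ] [ 0.7   -0.344  0.143]
```

servo_tool:
  moves:
    - {"dx": -0.005, "dy": -0.043, "dz": 0, "roll": -2, "jaw": 1}
    - {"dx": -0.005, "dy": -0.043, "dz": 0, "roll": -2, "jaw": 1}
    - {"dx": -0.005, "dy": -0.043, "dz": 0, "roll": -2, "jaw": 1}
    - {"dx": -0.005, "dy": -0.043, "dz": 0, "roll": -2, "jaw": 1}
    - {"dx": -0.005, "dy": -0.043, "dz": 0, "roll": -2, "jaw": 1}
    - {"dx": -0.006, "dy": -0.043, "dz": 0, "roll": -2, "jaw": 1}
    - {"dx": -0.006, "dy": -0.043, "dz": 0, "roll": -2, "jaw": 1}
    - {"dx": -0.006, "dy": -0.043, "dz": 0, "roll": -2, "jaw": 1}
    - {"dx": -0.005, "dy": -0.041, "dz": 0, "roll": -2, "jaw": 1}
    - {"dx": 0, "dy": 0, "dz": -0.03, "roll": 0, "jaw": 1}

```text
t: 60.8
eef_pos: [0.5564, -0.3977, 0.174]
ee_rot: [-3.137, -0.001, -2.007]
force: [0.4, 0.8, -0.0]
width: 0.0879
gripper_force: 0.0
```

servo_tool:
  moves:
    - {"dx": 0, "dy": 0, "dz": -0.02, "roll": 0, "jaw": 1}
    - {"dx": 0, "dy": 0, "dz": -0.02, "roll": 0, "jaw": 1}
    - {"dx": 0, "dy": 0, "dz": 0, "roll": 0, "jaw": 1}
    - {"dx": 0, "dy": 0, "dz": 0, "roll": 0, "jaw": 1}
    - {"dx": 0, "dy": 0, "dz": 0, "roll": 0, "jaw": 1}
    - {"dx": 0, "dy": 0, "dz": 0, "roll": 0, "jaw": 1}
    - {"dx": 0, "dy": 0, "dz": 0, "roll": 0, "jaw": 1}
    - {"dx": 0, "dy": 0, "dz": 0, "roll": 0, "jaw": 1}
    - {"dx": 0, "dy": 0, "dz": 0, "roll": 0, "jaw": 1}
    - {"dx": 0, "dy": 0, "dz": 0, "roll": 0, "jaw": 1}

```text
t: 62.05
eef_pos: [0.555, -0.3949, 0.1325]
ee_rot: [3.142, -0.0, -2.005]
force: [-0.2, 0.5, 0.1]
width: 0.0877
gripper_force: 0.0
```

```bash
python3 -c "
from h import *
s=get_state();print(s['eef_pos'],s['ee_rot'],np.degrees(s['ee_rot'][2])-90)"
```

```text
[ 0.55497052 -0.39490842  0.13254342] [ 3.14152984e+00 -2.52459620e-05 -2.00463536e+00] -204.85714574419563
```

servo_tool:
  moves:
    - {"dx": 0, "dy": -0.001, "dz": -0.03, "roll": 0, "jaw": 1}
    - {"dx": 0, "dy": 0, "dz": -0.03, "roll": 0, "jaw": 1}
    - {"dx": 0, "dy": 0, "dz": -0.03, "roll": 0, "jaw": 1}
    - {"dx": 0, "dy": 0, "dz": -0.02, "roll": 0, "jaw": 1}
    - {"dx": 0, "dy": 0, "dz": -0.0105, "roll": 0, "jaw": 1}
    - {"dx": 0, "dy": 0, "dz": 0, "roll": 0, "jaw": 0.5}
    - {"dx": 0, "dy": 0, "dz": 0, "roll": 0, "jaw": 0.5}
    - {"dx": 0, "dy": 0, "dz": 0, "roll": 0, "jaw": 0.5}
    - {"dx": 0, "dy": 0, "dz": 0, "roll": 0, "jaw": 0.5}
    - {"dx": 0, "dy": 0, "dz": 0.01, "roll": 0, "jaw": 0.5}
  newtons: 10

```text
t: 63.3
eef_pos: [0.5543, -0.3955, 0.0218]
ee_rot: [3.14, 0.0, -2.005]
force: [0.7, -0.8, -1.5]
width: 0.0601
gripper_force: 10.0
```

servo_tool:
  moves:
    - {"dx": 0, "dy": 0, "dz": 0.05, "roll": 0, "jaw": 0.5}
    - {"dx": 0, "dy": 0.01, "dz": 0.05, "roll": 0, "jaw": 0.5}
    - {"dx": 0, "dy": 0.018, "dz": 0, "roll": 10, "jaw": 0.5}
    - {"dx": 0, "dy": 0.018, "dz": 0, "roll": 10, "jaw": 0.5}
    - {"dx": 0, "dy": 0.018, "dz": 0, "roll": 10, "jaw": 0.5}
    - {"dx": 0, "dy": 0.018, "dz": 0, "roll": 10, "jaw": 0.5}
    - {"dx": 0, "dy": 0.018, "dz": 0, "roll": 10, "jaw": 0.5}
    - {"dx": 0, "dy": 0.018, "dz": 0, "roll": 10, "jaw": 0.5}
    - {"dx": 0, "dy": 0.018, "dz": 0, "roll": 10, "jaw": 0.5}
    - {"dx": 0, "dy": 0.018, "dz": 0, "roll": 10, "jaw": 0.5}

```text
t: 64.55
eef_pos: [0.5547, -0.2412, 0.1226]
ee_rot: [-3.141, 0.0, -0.603]
force: [-0.4, -0.0, -1.4]
width: 0.0601
gripper_force: 10.0
```

servo_tool:
  moves:
    - {"dx": 0, "dy": 0.018, "dz": 0, "roll": 10, "jaw": 0.5}
    - {"dx": 0, "dy": 0.018, "dz": 0, "roll": 10, "jaw": 0.5}
    - {"dx": 0, "dy": 0.018, "dz": 0, "roll": 10, "jaw": 0.5}
    - {"dx": 0, "dy": 0.018, "dz": 0, "roll": 10, "jaw": 0.5}
    - {"dx": 0, "dy": 0.018, "dz": 0, "roll": 10, "jaw": 0.5}
    - {"dx": 0, "dy": 0.018, "dz": 0, "roll": 10, "jaw": 0.5}
    - {"dx": 0, "dy": 0.018, "dz": 0, "roll": 10, "jaw": 0.5}
    - {"dx": 0, "dy": 0.018, "dz": 0, "roll": 10, "jaw": 0.5}
    - {"dx": 0, "dy": 0.009, "dz": 0, "roll": 10, "jaw": 0.5}
    - {"dx": 0, "dy": 0, "dz": 0, "roll": 10, "jaw": 0.5}

```text
t: 65.8
eef_pos: [0.5548, -0.0882, 0.1226]
ee_rot: [3.141, -0.0, 1.144]
force: [0.4, 0.6, -1.8]
width: 0.0602
gripper_force: 10.0
```

```bash
python3 tilt.py 21; python3 -c "
from h import *
s=get_state();print(s['q'],np.degrees(s['ee_rot'][2])-90)"
```

```text
[ 0.55484953 -0.08817927  0.12264824] 0.060152593212001636 [ 0.36833203  0.57918743 -1.77338218]
yellow 93 [ 0.5096 -0.1134  0.1276] n [ 0.901 -0.429  0.057] rms 0.0016 z 0.116 0.138
white 147 [ 0.5582 -0.0775  0.1345] n [ 0.437  0.899 -0.012] rms 0.0012 z 0.11 0.161
white 80 [ 0.5153 -0.0653  0.1371] n [ 0.799 -0.579  0.165] rms 0.0028 z 0.123 0.153
[ 1.90231435e-01  2.64986620e-01 -3.79991819e-01 -1.61489791e-04
 -9.25568730e-01  2.53251866e+00] -24.003473375905713
```

Base now faces +y. Setting it down, regripping at mid-length, and lifting.

servo_tool:
  moves:
    - {"dx": 0, "dy": 0, "dz": -0.04, "roll": 0, "jaw": 0.5}
    - {"dx": 0, "dy": 0, "dz": -0.04, "roll": 0, "jaw": 0.5}
    - {"dx": 0, "dy": 0, "dz": -0.02, "roll": 0, "jaw": 0.5}
    - {"dx": 0, "dy": 0, "dz": -0.01, "roll": 0, "jaw": 0.5}
    - {"dx": 0, "dy": 0, "dz": 0, "roll": 0, "jaw": 0.5}
    - {"dx": 0, "dy": 0, "dz": 0, "roll": 0, "jaw": 1}
    - {"dx": 0, "dy": 0, "dz": 0, "roll": 0, "jaw": 1}
    - {"dx": 0, "dy": 0, "dz": 0, "roll": 0, "jaw": 1}
    - {"dx": -0.006, "dy": -0.013, "dz": 0, "roll": 0, "jaw": 1}
    - {"dx": -0.006, "dy": -0.0135, "dz": 0, "roll": 0, "jaw": 1}

```text
t: 67.1
eef_pos: [0.5425, -0.1162, 0.0121]
ee_rot: [-3.141, 0.0, 1.137]
force: [-0.5, 0.8, 0.2]
width: 0.0876
gripper_force: 0.0
```

servo_tool:
  moves:
    - {"dx": 0, "dy": 0, "dz": 0, "roll": 0, "jaw": 0.5}
    - {"dx": 0, "dy": 0, "dz": 0, "roll": 0, "jaw": 0.5}
    - {"dx": 0, "dy": 0, "dz": 0, "roll": 0, "jaw": 0.5}
    - {"dx": 0, "dy": 0, "dz": 0, "roll": 0, "jaw": 0.5}
    - {"dx": 0, "dy": 0, "dz": 0, "roll": 0, "jaw": 0.5}
    - {"dx": 0, "dy": 0, "dz": 0.005, "roll": 0, "jaw": 0.5}
    - {"dx": 0, "dy": 0, "dz": 0.03, "roll": 0, "jaw": 0.5}
    - {"dx": 0, "dy": 0, "dz": 0.04, "roll": 0, "jaw": 0.5}
    - {"dx": 0, "dy": 0, "dz": 0.04, "roll": 0, "jaw": 0.5}
    - {"dx": 0, "dy": 0, "dz": 0, "roll": 0, "jaw": 0.5}
  newtons: 6

```text
t: 68.35
eef_pos: [0.5451, -0.1152, 0.1307]
ee_rot: [3.136, -0.003, 1.138]
force: [-0.9, -0.3, -1.1]
width: 0.0596
gripper_force: 6.0
```

```bash
python3 tilt.py 22
```

```text
[ 0.54510876 -0.11519497  0.1306904 ] 0.0596323475453688 [-0.92888982 -0.3375386  -1.12968742]
yellow 71 [ 0.5249 -0.0879  0.1503] n [-0.905  0.423  0.047] rms 0.0021 z 0.127 0.172
white 368 [ 0.5488 -0.0771  0.1579] n [0.28  0.947 0.155] rms 0.0043 z 0.114 0.181
white 82 [ 0.5052 -0.0919  0.1453] n [ 0.865 -0.476  0.161] rms 0.0024 z 0.131 0.163
```

servo_tool:
  moves:
    - {"dx": -0.0147, "dy": 0.033, "dz": 0, "roll": 3.75, "jaw": 0.5}
    - {"dx": -0.0147, "dy": 0.033, "dz": 0, "roll": 3.75, "jaw": 0.5}
    - {"dx": -0.0147, "dy": 0.033, "dz": 0, "roll": 3.75, "jaw": 0.5}
    - {"dx": -0.0147, "dy": 0.033, "dz": 0, "roll": 3.75, "jaw": 0.5}
    - {"dx": -0.0147, "dy": 0.033, "dz": 0, "roll": 3.75, "jaw": 0.5}
    - {"dx": -0.0147, "dy": 0.033, "dz": 0, "roll": 3.75, "jaw": 0.5}
    - {"dx": -0.0147, "dy": 0.033, "dz": 0, "roll": 3.75, "jaw": 0.5}
    - {"dx": -0.0147, "dy": 0.033, "dz": 0, "roll": 3.75, "jaw": 0.5}
    - {"dx": 0, "dy": 0, "dz": 0, "roll": 0, "jaw": 0.5}
    - {"dx": 0, "dy": 0, "dz": 0, "roll": 0, "jaw": 0.5}

```text
t: 69.65
eef_pos: [0.4248, 0.1482, 0.1263]
ee_rot: [-3.14, 0.001, 1.661]
force: [0.7, -0.5, -1.5]
width: 0.0602
gripper_force: 6.0
```

```bash
python3 tilt.py 23; python3 -c "
from h import *
s=get_state();print(s['q'],np.degrees(s['ee_rot'][2])-90)"
```

```text
[0.42482277 0.14820703 0.12625347] 0.060176328609613 [ 0.66156258 -0.47484387 -1.49879642]
yellow 74 [0.4312 0.1333 0.1725] n [ 0.051 -0.063  0.997] rms 0.0015 z 0.168 0.215
yellow 204 [0.4181 0.1617 0.1705] n [-0.208 -0.206  0.956] rms 0.0037 z 0.121 0.204
white 268 [0.4173 0.1791 0.1718] n [-0.057 -0.189  0.98 ] rms 0.0026 z 0.126 0.181
white 386 [0.4207 0.1879 0.1442] n [-0.071  0.997 -0.011] rms 0.0013 z 0.117 0.172
white 115 [0.3814 0.1532 0.148 ] n [ 0.94 -0.33  0.09] rms 0.0031 z 0.128 0.168
[ 7.75053738e-01  8.20121694e-02 -6.04722047e-01 -2.13694176e-04
 -8.85631351e-01  2.45575860e+00] 5.104188540274393
```

Level and aligned over well 0. Repeating the tipping sequence that worked.

servo_tool:
  moves:
    - {"dx": 0, "dy": 0, "dz": -0.025, "roll": 0, "jaw": 0.5}
    - {"dx": 0, "dy": 0, "dz": -0.025, "roll": 0, "jaw": 0.5}
    - {"dx": 0, "dy": 0, "dz": -0.004, "roll": 0, "jaw": 0.5}
    - {"dx": 0, "dy": 0, "dz": -0.004, "roll": 0, "jaw": 0.5}
    - {"dx": 0, "dy": 0, "dz": -0.004, "roll": 0, "jaw": 0.5}
    - {"dx": 0, "dy": 0, "dz": -0.004, "roll": 0, "jaw": 0.5}
    - {"dx": 0, "dy": 0, "dz": -0.004, "roll": 0, "jaw": 0.5}
    - {"dx": 0, "dy": 0, "dz": -0.004, "roll": 0, "jaw": 0.5}
    - {"dx": 0, "dy": 0, "dz": 0, "roll": 0, "jaw": 0.5}
    - {"dx": 0, "dy": 0, "dz": 0, "roll": 0, "jaw": 0.5}

```text
t: 70.95
eef_pos: [0.4254, 0.1489, 0.053]
ee_rot: [3.141, -0.0, 1.661]
force: [0.9, -0.8, -0.1]
width: 0.0603
gripper_force: 6.0
```

servo_tool:
  moves:
    - {"dx": 0, "dy": 0, "dz": -0.003, "roll": 0, "jaw": 0.5}
    - {"dx": 0, "dy": 0, "dz": -0.003, "roll": 0, "jaw": 0.5}
    - {"dx": 0, "dy": 0, "dz": -0.003, "roll": 0, "jaw": 0.5}
    - {"dx": 0, "dy": 0, "dz": -0.003, "roll": 0, "jaw": 0.5}
    - {"dx": 0, "dy": 0, "dz": -0.002, "roll": 0, "jaw": 0.5}
    - {"dx": 0, "dy": 0.001, "dz": -0.001, "roll": 0, "jaw": 0.5}
    - {"dx": 0, "dy": 0.001, "dz": -0.001, "roll": 0, "jaw": 0.5}
    - {"dx": 0, "dy": 0, "dz": -0.001, "roll": 0, "jaw": 0.5}
    - {"dx": 0, "dy": 0, "dz": 0, "roll": 0, "jaw": 0.5}
    - {"dx": 0, "dy": 0, "dz": 0, "roll": 0, "jaw": 0.5}

```text
t: 72.2
eef_pos: [0.4251, 0.1504, 0.0359]
ee_rot: [-3.141, 0.0, 1.66]
force: [1.5, -4.2, 2.0]
width: 0.06
gripper_force: 6.0
```

```bash
python3 wt.py 24 -.0912 .9958; python3 tilt.py 24
```

```text
[0.42511425 0.15040194 0.03587304] [ 1.51180625 -4.23982242  1.99650227] 0.059982161712163716
theta 109.2 perp -38.1 along(mouth) -2.7 784
[0.42508387 0.15038452 0.03588093] 0.06025187493083447 [ 1.03389958 -4.2057651   0.04835778]
white 78 [0.426  0.1536 0.0975] n [-0.003  0.533  0.846] rms 0.0019 z 0.092 0.102
white 162 [0.4119 0.1699 0.0795] n [-0.223  0.602  0.767] rms 0.003 z 0.063 0.091
white 87 [0.3821 0.1553 0.0549] n [ 0.941 -0.328  0.083] rms 0.0032 z 0.04 0.074
```

servo_tool:
  moves:
    - {"dx": 0, "dy": -0.006, "dz": 0, "roll": 0, "jaw": 0.5}
    - {"dx": 0.001, "dy": -0.007, "dz": 0, "roll": 0, "jaw": 0.5}
    - {"dx": 0.001, "dy": -0.007, "dz": 0, "roll": 0, "jaw": 0.5}
    - {"dx": 0.001, "dy": -0.006, "dz": 0, "roll": 0, "jaw": 0.5}
    - {"dx": 0, "dy": -0.003, "dz": 0, "roll": 0, "jaw": 0.5}
    - {"dx": 0, "dy": -0.003, "dz": 0, "roll": 0, "jaw": 0.5}
    - {"dx": 0, "dy": -0.002, "dz": 0, "roll": 0, "jaw": 0.5}
    - {"dx": 0, "dy": -0.002, "dz": 0, "roll": 0, "jaw": 0.5}
    - {"dx": 0, "dy": -0.002, "dz": 0, "roll": 0, "jaw": 0.5}
    - {"dx": 0, "dy": 0, "dz": 0, "roll": 0, "jaw": 0.5}

```text
t: 73.55
eef_pos: [0.4292, 0.1129, 0.0364]
ee_rot: [3.14, -0.0, 1.661]
force: [3.2, 2.8, 4.2]
width: 0.0601
gripper_force: 6.0
```

servo_tool:
  moves:
    - {"dx": 0.001, "dy": -0.002, "dz": 0, "roll": 0, "jaw": 0.5}
    - {"dx": 0, "dy": -0.002, "dz": 0, "roll": 0, "jaw": 0.5}
    - {"dx": 0, "dy": -0.002, "dz": 0, "roll": 0, "jaw": 0.5}
    - {"dx": 0, "dy": -0.002, "dz": 0, "roll": 0, "jaw": 0.5}
    - {"dx": 0, "dy": 0, "dz": 0, "roll": 0, "jaw": 0.5}
    - {"dx": 0, "dy": 0, "dz": 0, "roll": 0, "jaw": 0.5}
    - {"dx": 0, "dy": 0, "dz": 0, "roll": 0, "jaw": 0.5}
    - {"dx": 0, "dy": 0, "dz": 0, "roll": 0, "jaw": 0.5}
    - {"dx": 0, "dy": 0, "dz": 0, "roll": 0, "jaw": 0.5}
    - {"dx": 0, "dy": 0, "dz": 0, "roll": 0, "jaw": 0.5}

```text
t: 74.8
eef_pos: [0.429, 0.1043, 0.0359]
ee_rot: [-3.141, 0.0, 1.66]
force: [-0.0, 0.1, 0.7]
width: 0.0597
gripper_force: 6.0
```

```bash
python3 tilt.py 25; python3 - <<'E'
from h import *
snap('wrist','w25')
im=cv2.imread('pics/s25.png')[230:360,230:390]; cv2.imwrite('pics/s25c.png',cv2.resize(im,(738,600)))
E
```

```text
[0.42896026 0.10430785 0.03586062] 0.059716224775102675 [-0.0254657   0.10945605  0.69554409]
yellow 362 [0.4155 0.1279 0.0492] n [ 0.316 -0.928  0.197] rms 0.0035 z 0.008 0.078
white 78 [0.429  0.1088 0.1004] n [ 0.016 -0.018  1.   ] rms 0.0016 z 0.096 0.104
white 279 [0.4264 0.1337 0.0918] n [-0.065  0.625  0.778] rms 0.0035 z 0.04 0.101
white 84 [0.3856 0.1097 0.0563] n [ 0.956 -0.278  0.092] rms 0.0032 z 0.036 0.076
```

View pics/s25c.png

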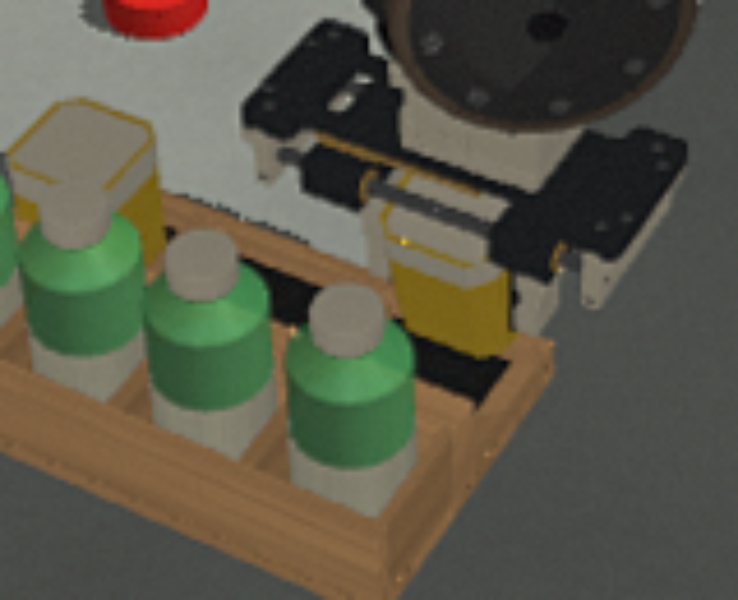

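The crop shows it upright with the base up, and well 2's tumbler seated. Setting it on the counter to regrip near the top.

servo_tool:
  moves:
    - {"dx": 0, "dy": 0.004, "dz": 0.02, "roll": 0, "jaw": 0.5}
    - {"dx": 0, "dy": 0, "dz": 0.02, "roll": 0, "jaw": 0.5}
    - {"dx": 0.01, "dy": -0.026, "dz": 0, "roll": 0, "jaw": 0.5}
    - {"dx": 0.01, "dy": -0.026, "dz": 0, "roll": 0, "jaw": 0.5}
    - {"dx": 0.01, "dy": -0.026, "dz": 0, "roll": 0, "jaw": 0.5}
    - {"dx": 0.01, "dy": -0.026, "dz": 0, "roll": 0, "jaw": 0.5}
    - {"dx": 0, "dy": 0, "dz": -0.03, "roll": 0, "jaw": 0.5}
    - {"dx": 0, "dy": 0, "dz": -0.02, "roll": 0, "jaw": 0.5}
    - {"dx": 0, "dy": 0, "dz": -0.006, "roll": 0, "jaw": 0.5}
    - {"dx": 0, "dy": 0, "dz": -0.004, "roll": 0, "jaw": 0.5}

```text
t: 76.15
eef_pos: [0.4695, 0.0047, 0.016]
ee_rot: [-3.141, 0.0, 1.661]
force: [0.6, -0.2, 0.1]
width: 0.0601
gripper_force: 6.0
```

servo_tool:
  moves:
    - {"dx": 0, "dy": 0, "dz": -0.002, "roll": 0, "jaw": 0.5}
    - {"dx": 0, "dy": 0, "dz": -0.002, "roll": 0, "jaw": 0.5}
    - {"dx": 0, "dy": 0, "dz": -0.002, "roll": 0, "jaw": 0.5}
    - {"dx": 0, "dy": 0, "dz": 0, "roll": 0, "jaw": 0.5}
    - {"dx": 0, "dy": 0, "dz": 0, "roll": 0, "jaw": 1}
    - {"dx": 0, "dy": 0, "dz": 0, "roll": 0, "jaw": 1}
    - {"dx": 0, "dy": 0, "dz": 0, "roll": 0, "jaw": 1}
    - {"dx": 0, "dy": 0, "dz": 0.03, "roll": 0, "jaw": 1}
    - {"dx": 0, "dy": 0, "dz": 0.05, "roll": 0, "jaw": 1}
    - {"dx": 0, "dy": 0, "dz": 0.05, "roll": 0, "jaw": 1}

```text
t: 77.4
eef_pos: [0.4691, 0.0046, 0.1414]
ee_rot: [-3.141, 0.0, 1.661]
force: [1.2, 0.7, -1.1]
width: 0.0877
gripper_force: 0.0
```

```bash
python3 base.py 26 .469 .004 .066 .088;  python3 base.py 26b .613 .162 .07 .1
```

```text
[0.46908767 0.00455471 0.14135281] [-3.14084845e+00  2.52046076e-04  1.66072810e+00] [ 1.23566958  0.70110706 -1.14216629]
wrist [0.4704 0.0052] [0.061  0.0423] 5.227423191070557 0.07652122238845321 5236 0.0015260492262665886
side [ 0.4715 -0.0046] [0.0526 0.0565] 6.334726810455322 0.07430889967932824 306 0.0015750798142846923
[0.47115232 0.00537017 0.1428388 ] [ 3.13570857e+00 -1.79927270e-03  1.66096049e+00] [ 0.12978081  0.30102636 -0.9669193 ]
wrist [0.6091 0.1483] [0.0517 0.0341] 4.580621242523193 0.08407274365628084 5678 0.0037926660578679397
side [0.6157 0.1663] [0.058 0.061] 1.6382054090499878 0.08231445842420168 370 0.0024621187220630965
top [0.6128 0.1612] [0.0523 0.0536] 7.187669277191162 0.08442448582293459 415 0.0027164575744070786
```

View pics/wrist26.png

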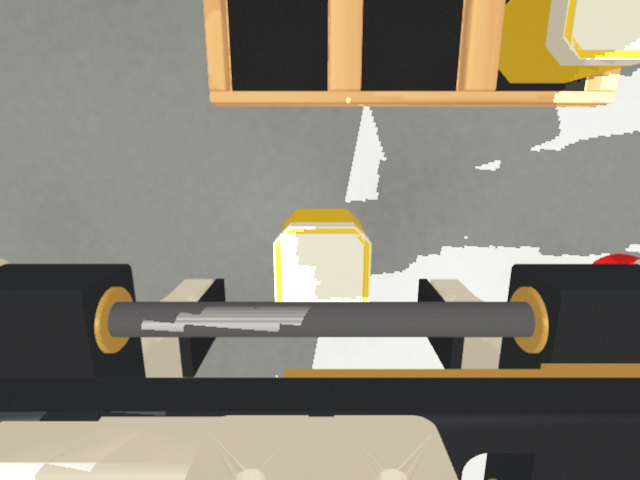

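It stands mouth-down, base visible at about (322,260), centre ≈ (0.471, -0.004). Regripping near the top and carrying it to well 0.

servo_tool:
  moves:
    - {"dx": 0.001, "dy": -0.0085, "dz": -0.03, "roll": 0, "jaw": 1}
    - {"dx": 0, "dy": 0, "dz": -0.03, "roll": 0, "jaw": 1}
    - {"dx": 0, "dy": 0, "dz": -0.03, "roll": 0, "jaw": 1}
    - {"dx": 0, "dy": 0, "dz": -0.006, "roll": 0, "jaw": 1}
    - {"dx": 0, "dy": 0, "dz": 0, "roll": 0, "jaw": 0.5}
    - {"dx": 0, "dy": 0, "dz": 0, "roll": 0, "jaw": 0.5}
    - {"dx": 0, "dy": 0, "dz": 0, "roll": 0, "jaw": 0.5}
    - {"dx": 0, "dy": 0, "dz": 0, "roll": 0, "jaw": 0.5}
    - {"dx": 0, "dy": 0, "dz": 0.02, "roll": 0, "jaw": 0.5}
    - {"dx": 0, "dy": 0, "dz": 0.03, "roll": 0, "jaw": 0.5}
  newtons: 12

```text
t: 78.95
eef_pos: [0.4695, -0.0042, 0.0941]
ee_rot: [-3.139, 0.0, 1.66]
force: [1.0, 0.6, -1.0]
width: 0.06
gripper_force: 12.0
```

servo_tool:
  moves:
    - {"dx": -0.011, "dy": 0.036, "dz": 0, "roll": 0, "jaw": 0.5}
    - {"dx": -0.011, "dy": 0.036, "dz": 0, "roll": 0, "jaw": 0.5}
    - {"dx": -0.011, "dy": 0.036, "dz": 0, "roll": 0, "jaw": 0.5}
    - {"dx": -0.011, "dy": 0.036, "dz": 0, "roll": 0, "jaw": 0.5}
    - {"dx": -0.001, "dy": 0.004, "dz": 0, "roll": 0, "jaw": 0.5}
    - {"dx": 0, "dy": 0, "dz": -0.01, "roll": 0, "jaw": 0.5}
    - {"dx": 0, "dy": 0, "dz": 0, "roll": 0, "jaw": 0.5}
    - {"dx": 0, "dy": 0, "dz": 0, "roll": 0, "jaw": 0.5}
    - {"dx": 0, "dy": 0, "dz": 0, "roll": 0, "jaw": 0.5}
    - {"dx": 0, "dy": 0, "dz": 0, "roll": 0, "jaw": 0.5}

```text
t: 80.2
eef_pos: [0.4256, 0.1439, 0.0842]
ee_rot: [3.141, -0.0, 1.66]
force: [-0.3, -0.8, -1.2]
width: 0.0599
gripper_force: 12.0
```

servo_tool:
  moves:
    - {"dx": 0, "dy": 0.0005, "dz": -0.01, "roll": 0, "jaw": 0.5}
    - {"dx": 0, "dy": 0, "dz": -0.008, "roll": 0, "jaw": 0.5}
    - {"dx": 0, "dy": 0, "dz": -0.006, "roll": 0, "jaw": 0.5}
    - {"dx": 0, "dy": 0, "dz": -0.004, "roll": 0, "jaw": 0.5}
    - {"dx": 0, "dy": 0, "dz": -0.003, "roll": 0, "jaw": 0.5}
    - {"dx": 0, "dy": 0, "dz": -0.001, "roll": 0, "jaw": 0.5}
    - {"dx": 0, "dy": 0, "dz": 0, "roll": 0, "jaw": 0.5}
    - {"dx": 0, "dy": 0, "dz": 0, "roll": 0, "jaw": 0.5}
    - {"dx": 0, "dy": 0, "dz": 0, "roll": 0, "jaw": 0.5}
    - {"dx": 0, "dy": 0, "dz": 0, "roll": 0, "jaw": 0.5}

```text
t: 81.45
eef_pos: [0.4253, 0.1445, 0.0526]
ee_rot: [3.142, 0.0, 1.661]
force: [-3.7, -0.0, 7.8]
width: 0.06
gripper_force: 12.0
```

servo_tool:
  moves:
    - {"dx": 0, "dy": 0, "dz": 0, "roll": 0, "jaw": 0.85}
    - {"dx": 0, "dy": 0, "dz": 0, "roll": 0, "jaw": 0.85}
    - {"dx": 0, "dy": 0, "dz": 0, "roll": 0, "jaw": 0.85}
    - {"dx": 0, "dy": 0, "dz": 0.03, "roll": 0, "jaw": 0.85}
    - {"dx": 0, "dy": 0, "dz": 0.05, "roll": 0, "jaw": 1}
    - {"dx": 0, "dy": 0, "dz": 0.05, "roll": 0, "jaw": 1}
    - {"dx": 0.01, "dy": -0.044, "dz": 0.02, "roll": 0, "jaw": 1}
    - {"dx": 0.01, "dy": -0.044, "dz": 0, "roll": 0, "jaw": 1}
    - {"dx": 0.01, "dy": -0.044, "dz": 0, "roll": 0, "jaw": 1}
    - {"dx": 0.01, "dy": -0.044, "dz": 0, "roll": 0, "jaw": 1}

```text
t: 82.7
eef_pos: [0.4656, -0.0327, 0.2023]
ee_rot: [3.141, -0.0, 1.661]
force: [1.0, 0.8, 0.3]
width: 0.0874
gripper_force: 0.0
```

servo_tool:
  moves:
    - {"dx": 0, "dy": -0.044, "dz": 0, "roll": 0, "jaw": 1}
    - {"dx": 0, "dy": -0.044, "dz": 0, "roll": 0, "jaw": 1}
    - {"dx": 0, "dy": -0.044, "dz": 0, "roll": 0, "jaw": 1}
    - {"dx": 0, "dy": -0.044, "dz": 0, "roll": 0, "jaw": 1}
    - {"dx": 0, "dy": -0.03, "dz": 0, "roll": 0, "jaw": 1}
    - {"dx": 0, "dy": 0, "dz": 0, "roll": 0, "jaw": 1}
    - {"dx": 0, "dy": 0, "dz": 0, "roll": 0, "jaw": 1}
    - {"dx": 0, "dy": 0, "dz": 0, "roll": 0, "jaw": 1}
    - {"dx": 0, "dy": 0, "dz": 0, "roll": 0, "jaw": 1}
    - {"dx": 0, "dy": 0, "dz": 0, "roll": 0, "jaw": 1}

```text
t: 83.95
eef_pos: [0.4589, -0.187, 0.198]
ee_rot: [3.13, 0.089, 1.597]
force: [-1.0, -0.2, 0.3]
width: 0.0877
gripper_force: 0.0
```

```bash
python3 base.py 27 .4256 .1447 .07 .1; python3 - <<'E'
from meas import *
a=load('top27')[0][150:320,90:490]; b=load('side27')[0][150:390,180:460]
out=np.hstack([cv2.resize(a,(450,191)),np.zeros((191,0,3),np.uint8)]); b2=cv2.resize(b,(450,386))
cv2.imwrite('pics/fin.png',np.vstack([out,b2])[:,:,::-1])
for f in('top27','side27'):
    im,d,c=load(f);P=cloud(d,c);print(f);tumblers(im,d,c)
    for q in((.4069,.2286),(.4766,.235),(.5464,.2414),(.6161,.2475)):
        k=(np.linalg.norm(P[...,:2]-np.array(q),axis=-1)<.03)&(P[...,2]>.136)&(P[...,2]<.15); print('cap',P[k].mean(0).round(4))
E
```

```text
[ 0.458921   -0.18696417  0.19799482] [3.13015467 0.08886913 1.59698289] [-0.97604052 -0.21164531  0.26793122]
side [0.4251 0.1442] [0.0529 0.0545] 5.246809959411621 0.08258437510212549 398 0.0016631533346376434
top [0.4101 0.2031] [0.0414 0.0097] 11.533479690551758 0.07898005713183257 26 0.006230595366153514
top27
cap [0.4062 0.2263 0.143 ]
cap [0.4774 0.2344 0.1432]
cap [0.5442 0.2396 0.143 ]
cap [0.6156 0.2474 0.1434]
side27
tumbler uv [331. 308.] z 0.0605 rect [0.4153 0.1688] [0.0688 0.1234] 21.5 mean [0.4097 0.1607] white [0.4174 0.1532] 584 yel [0.3989 0.1566]
cap [0.4048 0.2299 0.1414]
cap [0.4761 0.2376 0.1412]
cap [0.5431 0.2427 0.1409]
cap [0.6142 0.2508 0.1408]
```

View pics/fin.png

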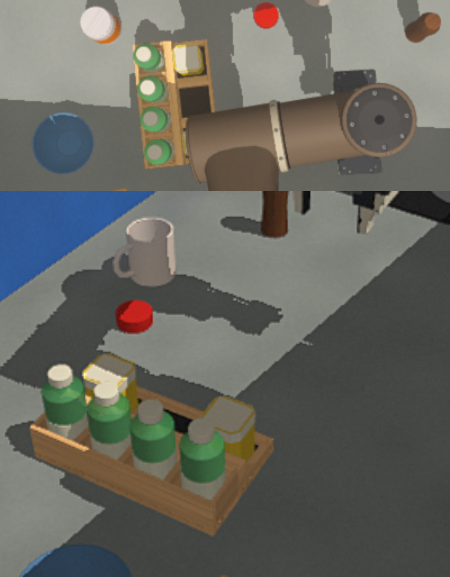

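The final view shows both tumblers base-up in wells 0 and 2, all four bottles in their cells, and the other items where they were. Handing in.

```bash
python3 -c "
from station import *
print(get_state()['q']); print(job_done())"
```

```text
[ 0.08296066  0.05577999 -0.49376178  0.10518345 -1.01739131  3.02987847]
the job is handed in; nothing more can be done
None
```

I loaded the carrier and handed it in at about 84 s: both tumblers are mouth-down in wells 0 and 2, all four bottles stand fully down in their cells, and the other things were left alone; no verdict came back.

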